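# Empty the self-closing reagent chest into the bottle tray

### The arm

A 7-joint arm with a two-finger parallel gripper is mounted at the origin on a cart in front of the work surface, level with it; the furniture and walls round the work are solid. World frame = base frame: x ahead of the robot, y to its left, z up, the work surface at z = 0. Lengths are in mm, angles in degrees, forces in N, time in s.
With the tool pointing down it reaches from about 425 to 875 mm from the base axis. Payload 8.4 kg.
Tool frame: the origin (TCP) lies on the centre line of the jaws, within the pads' length; the fingertips stand 19 mm ahead of it and the grasp point (between the pads) is the TCP; z points along the fingers, y is the direction in which the jaws open and shut (so a half turn about z gives the same grasp; the last joint's range is limited). The gripper opens to 87 mm and grips with 3 to 60 N. Pads are 19 mm wide; open, the fingers measure 117 mm over their backs; the gripper's body (75 mm by 190 mm) begins 51 mm behind the grasp point.
Start: joints at [69.546, 19.091, 2.286, 83.961, -0.768, 76.965, -3.352], TCP at [165.699, -628.497, 241.546] pointing down, gripper open.
Joint ranges: [-147.57, 147.57], [-21.85, 119.76], [-74.77, 79.35], [14.55, 137.4], [-85.83, 265.84], [4.83, 119.75], [-152.11, 152.11]. Speed limits (degrees/s): [127.2, 127.2, 159.86, 159.86, 180, 180, 180].

### API

Orientations are given as a 3x3 rotation matrix whose columns are the frame's x, y, z axes.
In Python, from station import get_state, capture, close_job gives the robot as it stands.
- The arm moves only by the tool move_arm, never from a script. Its argument "deltas" is a list that holds one entry, the list of rows, each a list of 6 numbers: the shift along the world's x, y, z in m, then the turn, a rotation vector about the world's x, y, z in degrees. In form: [[[tx, ty, tz, wx, wy, wz], ...]]. A call has 1 to 8 rows; each row shifts and turns the commanded pose from where the row before left it; what a row does not reach is not made up. A row lasts 1/8 s, in which the tool goes at most 62.5 mm and 10.7 degrees, less where a joint would pass 70% of its speed; a pose out of reach is approached as far as the arm can. A call with a gripper value outside its range is refused whole. "hand" is the opening, from 0 (shut) to 1 (fully open), set as the call begins (left out, the last holds). The fingers move at their own pace and stop on an object; "newtons" is the grip in N (left out, the last holds). Time passes only in rows, so rows that do not move let the fingers close. It gives the time, the measured TCP pose, the force and the opening at its end, in the units of the state.
- get_state(): the state, without advancing time (a new reading comes with each control period).
- capture(name): name is "scene" or "top"; returns a dict with "color" (480x640x3 uint8, blue, green, red), "range_z" (480x640 float32, mm along the optical axis (not along the pixel's ray), 0 where there is no reading), "fx", "fy", "cx", "cy" (pixels), "rvec" (rotation vector, rad) and "tvec" (3), from world to camera coordinates, as OpenCV has them. Camera axes: x right, y down, z forward; pixel columns grow to the right and rows downward; lengths in mm; the calibration is good to about 2 mm. A picture is of the moment at which its call begins.
- close_job(): hands the job in, once; it reports no verdict.
The state is a dict: "time_s": time; "qpos": joint angles; "joint_velocities": joint speeds; "joint_torque": joint torques, N m; "eef_pos": TCP position; "ee_rot": TCP orientation; "ft_force": force on the tool from outside, world axes, zero at the start; "wrist_torque": the same for the moment, N m; "gripper_width": finger opening in mm.
Only numpy, scipy, OpenCV 4.12 (cv2) and the standard library are available. Lean on these libraries where they do the work, as an engineer would, in place of code of your own. Each camera call takes 0.05 s, during which the arm holds its last target.

### The job

Lift the lid of the self-closing reagent chest and prop it open by setting the wooden wedge on the chest's side ledge, heel against the lid. With the lid propped, take every dropper bottle out of the chest and stand it upright in a free cell of the divided tray, one to a cell, leaving the glass weighing bottles in their cells and the other bench things alone. Then take the wedge out, lay it back on the worktop clear of the chest, and let the lid come down fully shut.

Things in the scene. Friction and masses are not known exactly. Their poses are not given: they have to be found in the camera images.
- chest_lid (a joint): angle of the chest's lid (rad): 0 shut, pi/2 straight up, stop at 1.75. A weak spring with a slow-motion damper closes it: let go at 1.7 it sinks to 1.5 in about 15 s and, unhindered, shuts some 25 s later. The damper resists fast motion, about 5 N at the handle per 0.2 rad/s, so raise it at 0.3 rad/s or less; held still it pushes 0.5 to 3 N at the handle
- chest: grey reagent chest, fixed, 190 (x) x 324 (y) x 126 mm high with lid shut; origin on its underside, midway along y and 90 mm in front of the back, x to the back (hinge side), y to the left. Walls 6 mm, rim 118 mm up. Its well (x -94..+84, y -94..+156 mm, floor at z 6 mm) holds the bottles in one row along y; the ledge is to the right of it. The lid, a plate 8 mm thick, covers both
- lid_hinge (a point): middle of the lid's hinge line, at (90, 0, 126) mm in the chest's frame; the line runs along the chest's y and is the top rear edge of the lid. The shut lid's plate lies within 8 mm below it and reaches 196 mm forward
- lid_handle (a point): centre of the lid's handle: a steel cross roll 22 mm in diameter and 30 mm long along the chest's y on a 26 mm wide tongue that sticks out from the middle of the lid's front edge (roll centre 30 mm beyond the edge, 226 mm from the hinge line, 5 mm below it when shut). It can be pinched by its two ends from above (30 mm wide) and turns between the fingers as the lid swings
- ledge (a point): centre of the floor of the ledge, a shallow compartment under the lid along the chest's right side: 178 (x) x 56 mm (y), its centre at (-5, -128, 106) mm in the chest's frame, 12 mm below the rim around it. With the lid standing up, the lid's inner face takes 2 mm of its rear end
- wedge: loose wooden wedge, 170 long (x), 42 wide (y), 84 mm high at the upright heel face (+x end), sloping to 14 mm at the nose (-x), 0.28 kg; origin at the centre of its underside, z up. On the ledge, nose to the front rim, heel to the hinge, it has 6 mm of play lengthways; the sinking lid meets the top of its heel, slides it forward till its nose meets the rim and rests at about 1.5 rad
- wedge_grip (a point): a point of the wedge midway between its flat sides, 67 mm from the heel face and 42 mm above the underside (14 mm below the sloping top there): in the wedge's frame (18, 0, 42) mm; the wedge is well held here across its 42 mm width
- tray: white divided tray that stands firm on the worktop, 200 (its x) x 136 (y) x 36 mm high; 3 x 2 cells about 61 x 62 mm, walls 4 mm, floor 4 mm; origin at the centre of its underside
- cell_0 (a point): centre of the floor of a tray cell, at (-65, -33, 4) mm in the tray's frame
- cell_1 (a point): centre of the floor of a tray cell, at (-65, 33, 4) mm in the tray's frame
- cell_2 (a point): centre of the floor of a tray cell, at (0, -33, 4) mm in the tray's frame
- cell_3 (a point): centre of the floor of a tray cell, at (0, 33, 4) mm in the tray's frame
- cell_4 (a point): centre of the floor of a tray cell, at (65, -33, 4) mm in the tray's frame
- cell_5 (a point): centre of the floor of a tray cell, at (65, 33, 4) mm in the tray's frame
- dropper_a_mid (a point): a brown glass dropper bottle (some are absent), at half its height (54 mm above its underside); 38 mm in diameter and straight-sided up to about 66 mm, dropper top to 108 mm, 85 g
- dropper_b_mid (a point): a brown glass dropper bottle (some are absent), at half its height (54 mm above its underside); 38 mm in diameter and straight-sided up to about 66 mm, dropper top to 108 mm, 85 g
- dropper_c_mid (a point): a brown glass dropper bottle (some are absent), at half its height (54 mm above its underside); 38 mm in diameter and straight-sided up to about 66 mm, dropper top to 108 mm, 85 g
- dropper_d_mid (a point): a brown glass dropper bottle (some are absent), at half its height (54 mm above its underside); 38 mm in diameter and straight-sided up to about 66 mm, dropper top to 108 mm, 85 g
- weighing_a_mid (a point): a low glass weighing bottle (may be absent) that already stands in a cell of the tray and stays there, 41 mm in diameter, 52 mm high; the point is at half its height
- weighing_b_mid (a point): a low glass weighing bottle (may be absent) that already stands in a cell of the tray and stays there, 41 mm in diameter, 52 mm high; the point is at half its height
- flask_amber: bystander: amber conical flask, 66 mm wide and 105 mm high; origin at the centre of its underside
There are look-alikes about, which are no part of the job. Of the things shaped like the wedge, the wooden one is meant.

How it is judged:
By the outcome, as a careful person would: the job done as asked, in the order asked, and still so for the second after the job is handed in, with the robot touching nothing.
Of dropper_a, dropper_b, dropper_c, dropper_d only 2 to 4 are there at a start; the rules pass over those that are not, and their reading is None.
Of weighing_a, weighing_b only 1 to 2 are there at a start; the rules pass over those that are not, and their reading is None.
At some moment in a run one of wedge may be knocked a few centimetres aside while the robot is not near it.
It also fails if it takes over 210 s, if anything falls off the work surface, if the arm or the gripper's body presses on something with over 40 N, if the wrist force passes 120 N, or if a joint passes its speed limit or range.

## Working session

There is one attempt and no reset: what is moved stays moved. The work goes in short steps, Python scripts to look and compute and a tool call to move; the robot and the scene stay as the last step left them, time stands still between calls to the robot, and variables do not carry over. Pictures are saved under pics/ and viewed, and the job is handed in when it is done.

Besides the shell and the picture viewer there is one more tool, called after "Call:" as name(argument=value, ...), one argument or row to a line, values as JSON. move_arm: Moves the arm, as the interface text tells. Its arguments: {"type":"object","properties":{"deltas":{"type":"array","items":{"type":"array","items":{"type":"array","items":{"type":"number"}}}},"hand":{"type":"number"},"newtons":{"type":"number"}},"required":["deltas"]}

```bash
ls; mkdir -p pics; python3 - <<'E'
from station import get_state, capture
import cv2,numpy as np
s=get_state()
for k,v in s.items(): print(k,np.round(v,3).tolist())
for n in("scene","top"):
    c=capture(n); cv2.imwrite(f"pics/{n}0.png",c["color"])
    np.savez(f"{n}0.npz",**c)
    R=cv2.Rodrigues(c["rvec"])[0]; print(n,c["fx"],c["fy"],c["cx"],c["cy"],"cam",-R.T@np.ravel(c["tvec"]),R.round(3).tolist())
E
```

```text
pics
time_s 0.0
qpos [69.544, 19.132, 2.285, 84.012, -0.768, 76.964, -3.352]
joint_velocities [-0.035, 0.013, 0.061, -0.038, -0.023, 0.066, -0.087]
joint_torque [0.0, -65.636, 1.335, -40.381, -0.06, 0.045, 0.0]
eef_pos [165.595, -628.096, 240.64]
ee_rot [[0.967, 0.255, -0.001], [0.255, -0.967, 0.002], [-0.0, -0.002, -1.0]]
ft_force [-0.318, -0.087, -0.039]
wrist_torque [-0.012, 0.018, 0.058]
gripper_width 87.021
scene 526.3772871551879 526.3772871551879 315.09598656147625 243.00346564476064 cam [ 114.66180058  718.75387246 1117.14077698] [[-0.89, -0.455, -0.018], [-0.329, 0.671, -0.664], [0.315, -0.585, -0.747]]
top 439.6482986073942 439.6482986073942 317.44081046247027 245.75078434206512 cam [ 384.47307232 -103.82654174 1023.40879979] [[-0.022, -0.999, -0.033], [-0.981, 0.028, -0.19], [0.191, 0.028, -0.981]]
```

View pics/scene0.png

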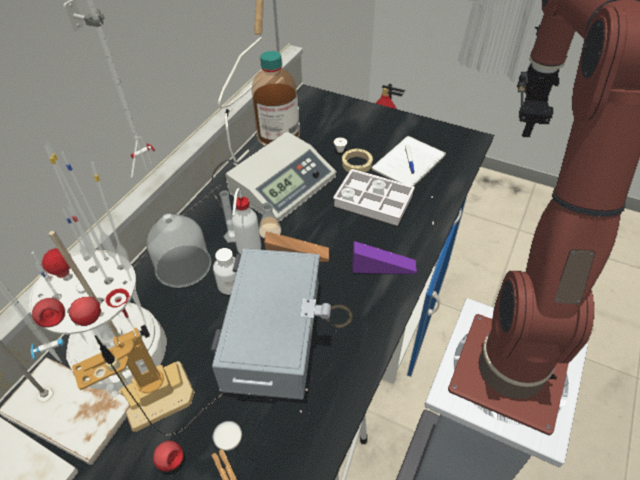

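View pics/top0.png

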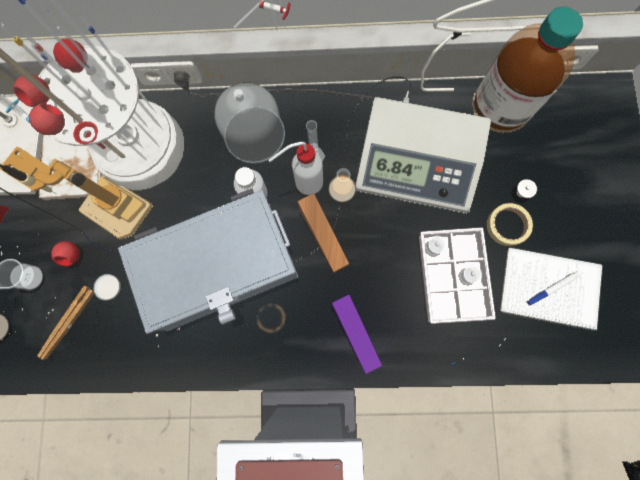

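Top view: grey chest centred around (208,262) with its handle at (222,308); wooden wedge at (323,233), purple look-alike at (357,334); tray at (457,275) with weighing bottles at (437,245) and (468,275).

```bash
cat > h.py <<'E'
import numpy as np,cv2
from station import get_state,capture
def cloud(c):
    z=c["range_z"].astype(float); v,u=np.mgrid[0:480,0:640]
    P=np.stack([(u-c["cx"])/c["fx"]*z,(v-c["cy"])/c["fy"]*z,z],-1)
    R=cv2.Rodrigues(np.asarray(c["rvec"],float))[0]
    W=(P-np.ravel(c["tvec"]))@R; W[z==0]=np.nan
    return W
def ray(c,u,v,h):
    R=cv2.Rodrigues(np.asarray(c["rvec"],float))[0]; o=-R.T@np.ravel(c["tvec"])
    d=R.T@np.array([(u-c["cx"])/c["fx"],(v-c["cy"])/c["fy"],1]); return o+d*(h-o[2])/d[2]
def proj(c,p):
    return cv2.projectPoints(np.float64(p).reshape(-1,1,3),np.float64(c["rvec"]),np.float64(c["tvec"]),np.array([[c["fx"],0,c["cx"]],[0,c["fy"],c["cy"]],[0,0,1]],float),None)[0].reshape(-1,2)
def shot(n,tag):
    c=capture(n); cv2.imwrite(f"pics/{n}_{tag}.png",c["color"]); return c
def comp(m,u,v):
    n,l=cv2.connectedComponents(m.astype(np.uint8)); return l==l[v,u]
E
python3 - <<'E'
from h import *
for n in("top","scene"):
    c=dict(np.load(f"{n}0.npz"));W=cloud(c);Z=W[...,2]
    hsv=cv2.cvtColor(c["color"],cv2.COLOR_BGR2HSV)
    print(n,"table z",np.nanmedian(Z[200:400][np.abs(Z[200:400])<15]))
    sx,sy=(208,262) if n=="top" else (270,310)
    m=comp((np.abs(Z-126)<6),sx,sy)
    p=W[m]; r=cv2.minAreaRect(p[:,:2].astype(np.float32)); print("lid",m.sum(),np.median(p[:,2]),r,cv2.boxPoints(r).round(1).tolist())
    # wedge
    sx,sy=(323,233) if n=="top" else (300,247)
    hm=(hsv[...,0]>5)&(hsv[...,0]<20)&(hsv[...,1]>110)
    m=comp(hm,sx,sy); p=W[m]
    r=cv2.minAreaRect(p[:,:2].astype(np.float32)); print("wedge",m.sum(),np.nanpercentile(p[:,2],[1,10,50,90,99]).round(),r,cv2.boxPoints(r).round(1).tolist())
    ax=p[:,:2]-np.array(r[0]); 
    # z along principal axis
    A=np.c_[p[:,:2],np.ones(len(p))];k=p[:,2]>8
    k&=~np.isnan(p[:,2]);g=np.linalg.lstsq(A[k],p[k,2],rcond=None)[0];print("slope",g, "dir up",np.degrees(np.arctan2(g[1],g[0])))
    sx,sy=(455,291) if n=="top" else (0,0)
    if n=="top":
        b=(Z>25)&(Z<48)
        m=comp(b,424,270);p=W[m];r=cv2.minAreaRect(p[:,:2].astype(np.float32));print("tray",m.sum(),np.nanmedian(p[:,2]),r,cv2.boxPoints(r).round(1).tolist())
E
```

```text
top table z 0.8797837269544398
lid 14811 127.03009150066761 ((524.4541015625, 151.7110595703125), (246.9573211669922, 330.3370056152344), 20.80205535888672) [[350.3999938964844, 262.29998779296875], [467.70001220703125, -46.5], [698.5, 41.20000076293945], [581.2000122070312, 350.0]]
wedge 1488 [12. 20. 49. 78. 84.] ((604.8450927734375, -91.7077865600586), (169.70103454589844, 45.00408935546875), 26.73297882080078) [[518.9000244140625, -109.80000305175781], [539.2000122070312, -150.0], [690.7000122070312, -73.5999984741211], [670.5, -33.400001525878906]]
slope [ 3.93388416e-01  1.50464497e-01 -1.75267063e+02] dir up 20.931017482978515
tray 295736 2.1271408092868604 ((444.6356201171875, -21.104736328125), (2579.89306640625, 1249.8975830078125), 89.31620025634766) [[-195.6999969482422, -1303.5], [1054.0999755859375, -1318.4000244140625], [1084.9000244140625, 1261.300048828125], [-164.89999389648438, 1276.199951171875]]
scene table z 0.5448032791201863
lid 10571 126.83825398951215 ((524.4017333984375, 151.35446166992188), (246.8878936767578, 333.79437255859375), 20.819183349609375) [[349.70001220703125, 263.5], [468.29998779296875, -48.5], [699.0999755859375, 39.20000076293945], [580.5, 351.20001220703125]]
wedge 834 [-1. 17. 53. 77. 85.] ((617.9277954101562, -115.69337463378906), (168.06419372558594, 107.40455627441406), 27.081008911132812) [[518.7000122070312, -106.0999984741211], [567.5999755859375, -201.8000030517578], [717.2000122070312, -125.30000305175781], [668.2999877929688, -29.600000381469727]]
slope [ 4.04398038e-01  1.04267905e-01 -1.86308810e+02] dir up 14.457955823359642
```

```bash
python3 - <<'E'
from h import *
c=dict(np.load("top0.npz"));im=c["color"]
a=cv2.resize(im[170:390,270:400],None,fx=3,fy=2.7)
b=cv2.resize(im[215:335,405:510],None,fx=4,fy=4)
H=600
o=np.zeros((600,800,3),np.uint8);a=cv2.resize(a,(390,594));o[:594,:390]=a[:594];o[:480,395:795]=b[:480,:400]
cv2.imwrite("pics/crop1.png",o)
s=dict(np.load("scene0.npz"))["color"][190:410,190:430];cv2.imwrite("pics/crop2.png",cv2.resize(s,(640,587)))
E
```

```text
(no output)
```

View pics/crop1.png

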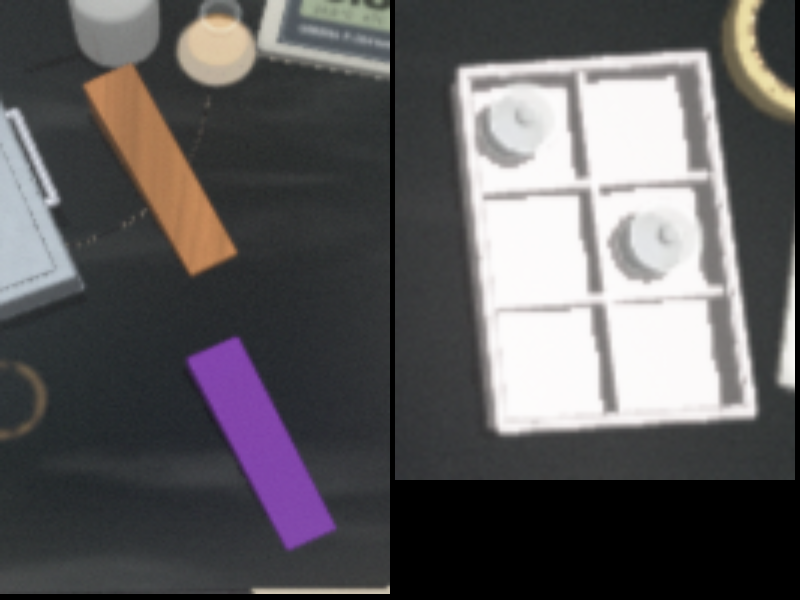

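View pics/crop2.png

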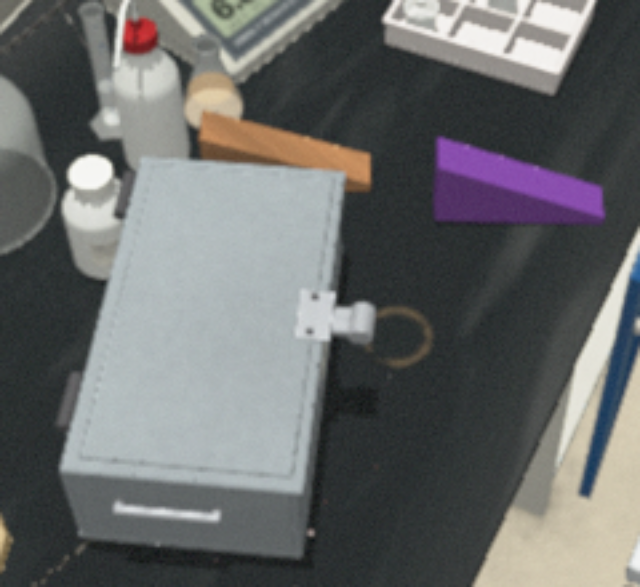

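```bash
python3 - <<'E'
from h import *
for n in("top","scene"):
    c=dict(np.load(f"{n}0.npz"));W=cloud(c);Z=W[...,2]
    sx,sy=(208,262) if n=="top" else (270,310)
    m=comp((np.abs(Z-126.5)<5),sx,sy)
    p=W[m][:,:2]
    for yaw in (20.3,20.8,21.3):
        a=np.radians(yaw);ex=np.array([np.cos(a),np.sin(a)]);ey=np.array([-ex[1],ex[0]])
        X=p@ex;Y=p@ey
        yc=np.median(Y); 
        lo=[];hi=[];yb=np.arange(yc-150,yc+150,5)
        for y in yb:
            k=(Y>y)&(Y<y+5);lo.append(X[k].min());hi.append(X[k].max())
        lo=np.array(lo);hi=np.array(hi)
        far=np.abs(yb-yc)>25
        xc=np.median(X);yl=[];yh=[];xb=np.arange(xc-80,xc+80,5)
        for x in xb:
            k=(X>x)&(X<x+5);yl.append(Y[k].min());yh.append(Y[k].max())
        sl=lambda u,v:np.degrees(np.polyfit(u,v,1)[0])
        print(n,yaw,"xlo",np.median(lo[far]),sl(yb[far],lo[far]),"xhi",np.median(hi),sl(yb,hi),"y",np.median(yl),sl(xb,yl),np.median(yh),sl(xb,yh), "len",np.median(hi)-np.median(lo[far]),np.median(yh)-np.median(yl))
        h=(X<np.median(lo[far])-12); print("   handle y",Y[h].min(),Y[h].max(),Y[h].mean(),"x",X[h].min())
# tray
c=dict(np.load("top0.npz"));W=cloud(c);hsv=cv2.cvtColor(c["color"],cv2.COLOR_BGR2HSV)
m=(hsv[...,1]<40)&(hsv[...,2]>110); mm=np.zeros_like(m);mm[215:335,405:500]=m[215:335,405:500]
k=mm&(np.abs(W[...,2]-36)<5);p=W[k];print("traytop",k.sum(),np.median(p[:,2]));r=cv2.minAreaRect(p[:,:2].astype(np.float32));print(r,cv2.boxPoints(r).round(1).tolist())
k=mm&(W[...,2]>43);p=W[k];
print("weigh pts");
for u,v in((437,245),(468,275)):
    q=W[v-12:v+13,u-12:u+13].reshape(-1,3);q=q[q[:,2]>42];print(len(q),q.mean(0),q.max(0),q.min(0))
E
```

```text
top 20.3 xlo 462.5435791703088 -0.7051537316140583 xhi 655.3399889596039 -0.8847032636779475 y -204.01228567161905 0.7017653675785781 124.15419096067572 0.9660380859623832 len 192.79640978929513 328.1664766322948
   handle y -56.38637994379516 -25.938373192240434 -41.611137590408845 x 421.09648862318966
top 20.8 xlo 462.10965287718477 -0.24138835508566883 xhi 654.6358198552824 -0.48373522005852554 y -208.77391932104172 0.22484058818246255 119.3072530697305 0.5344891427301272 len 192.52616697809765 328.0811723907722
   handle y -60.19370432727113 -29.758701974302934 -45.42055710849604 x 420.66854167487975
top 21.3 xlo 461.65317960023395 0.28960335822332556 xhi 654.2040745167474 -0.0331254798795787 y -213.7304706107817 -0.2613532780408114 114.4538411703971 0.021685920050261147 len 192.5508949165134 328.1843117811788
   handle y -63.99644472711318 -33.57676451599459 -49.24890935778789 x 420.1664708666348Traceback (most recent call last):
  File "<stdin>", line 13, in <module>
    return umr_minimum(a, axis, None, out, keepdims, initial, where)
ValueError: zero-size array to reduction operation minimum which has no identity
```

```bash
python3 - <<'E'
from h import *
n="scene"
c=dict(np.load(f"{n}0.npz"));W=cloud(c);Z=W[...,2]
m=comp((np.abs(Z-126.5)<5),270,310);p=W[m][:,:2]
a=np.radians(21.2);ex=np.array([np.cos(a),np.sin(a)]);ey=np.array([-ex[1],ex[0]])
X=p@ex;Y=p@ey
def ext(b,U,V,w=6):
    lo=[];hi=[];bb=[]
    for x in b:
        k=(U>x)&(U<x+w)
        if k.sum()>3: lo.append(V[k].min());hi.append(V[k].max());bb.append(x)
    return np.array(bb),np.array(lo),np.array(hi)
b,lo,hi=ext(np.arange(-200,100,6),Y,X);f=np.abs(b+49)>30
print("x",np.median(lo[f]),np.polyfit(b[f],lo[f],1)[0]*57,np.median(hi),np.polyfit(b,hi,1)[0]*57)
b,lo,hi=ext(np.arange(475,645,6),X,Y);print("y",np.median(lo),np.polyfit(b,lo,1)[0]*57,np.median(hi),np.polyfit(b,hi,1)[0]*57)
h=X<445;print("handle",Y[h].min(),Y[h].max(),X[h].min())
c=dict(np.load("top0.npz"));W=cloud(c);hsv=cv2.cvtColor(c["color"],cv2.COLOR_BGR2HSV)
m=(hsv[...,1]<60)&(hsv[...,2]>90); mm=np.zeros_like(m);mm[215:335,405:500]=m[215:335,405:500]
k=mm&(np.abs(W[...,2]-36)<5);p=W[k];print("traytop",k.sum(),np.median(p[:,2]));r=cv2.minAreaRect(p[:,:2].astype(np.float32));print(r,cv2.boxPoints(r).round(1).tolist())
k=mm&(np.abs(W[...,2]-4)<5);p=W[k];print(k.sum(),np.median(p[:,2]))
for u,v in((437,245),(468,275)):
    q=W[v-14:v+15,u-14:u+15].reshape(-1,3);q=q[q[:,2]>42];print(len(q),q.mean(0),q.max(0),q.min(0))
for u,v in((342,186),(247,180),(308,175)): print(u,v,W[v,u])
E
```

```text
x 461.9537656537956 0.19877703383813758 654.3795332778759 0.25151353287995565
y -211.52738063498353 -0.6420870492766538 117.19649211902167 -0.4060053528323354
handle -63.83065170648176 -28.193384512706697 420.9875766040145
traytop 1271 37.43034202620451
((503.7871398925781, -385.4996643066406), (206.7936248779297, 143.40318298339844), 2.2956764698028564) [[397.6000061035156, -318.0], [403.29998779296875, -461.29998779296875], [610.0, -453.0], [604.2000122070312, -309.70001220703125]]
3306 4.940969612230342
237 [ 572.00326572 -344.2369866    45.66435693] [ 601.50270833 -315.70669499   56.92154996] [ 552.60710027 -365.57599152   42.00692098]
246 [ 502.25096327 -417.57747695   45.86884405] [ 521.9495607  -398.5431281    58.38208583] [ 483.55171952 -437.70424562   42.02994376]
342 186 [ 707.40374456 -135.33474355   67.15375827]
247 180 [707.62439752  70.30150969 126.76338623]
308 175 [714.65662245 -61.28683035 126.10201615]
```

```bash
python3 - <<'E'
from h import *
c=dict(np.load("scene0.npz"));cv2.imwrite("pics/crop3.png",cv2.resize(c["color"][40:150,480:600],(654,600)))
W=cloud(c);s=get_state();R=np.array(s["ee_rot"]);P=(W-np.array(s["eef_pos"]))@R
k=np.zeros((480,640),bool);k[60:150,500:570]=1
k&=(np.abs(P[...,0])<150)&(np.abs(P[...,1])<150)&(P[...,2]<30)&(P[...,2]>-250)
q=P[k]
for z in range(-240,30,15):
    t=q[(q[:,2]>=z)&(q[:,2]<z+15)]
    if len(t)>3: print(z,len(t),t[:,:2].min(0).round(),t[:,:2].max(0).round())
E
```

```text
-210 104 [-39. -45.] [ 29. -21.]
-195 181 [-43. -48.] [40. -9.]
-180 91 [-43. -40.] [36.  1.]
-165 330 [-40. -58.] [36. 20.]
-150 172 [-40. -54.] [36. 13.]
-135 110 [-24. -54.] [ 22. -18.]
-120 137 [-24. -56.] [25.  7.]
-105 473 [ -38. -100.] [35. 96.]
-90 208 [ -39. -100.] [36. 93.]
-75 239 [-40. -92.] [36. 86.]
-60 100 [-39. -92.] [35. 87.]
-45 16 [-13. -61.] [10. 63.]
-30 41 [-13. -62.] [10. 54.]
-15 35 [-14. -55.] [  9. -44.]
0 44 [-13. -56.] [  8. -46.]
15 6 [-13. -52.] [  4. -45.]
```

View pics/crop3.png

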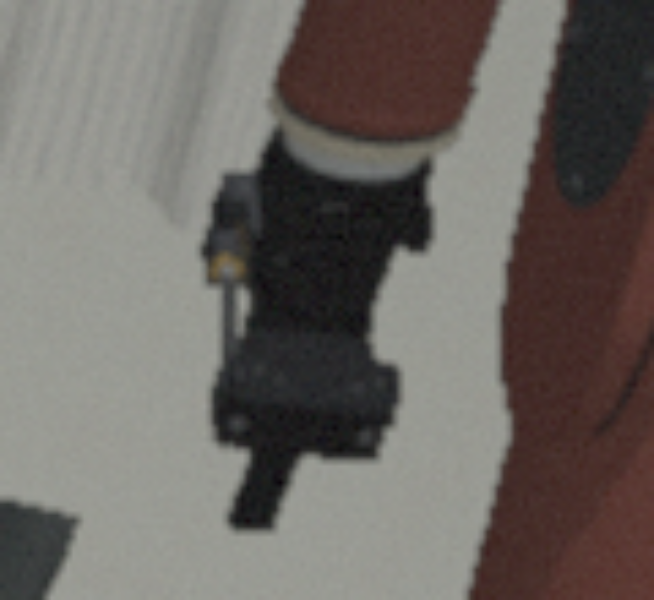

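```bash
python3 - <<'E'
from h import *
c=dict(np.load("top0.npz"));W=cloud(c);hsv=cv2.cvtColor(c["color"],cv2.COLOR_BGR2HSV)
m=comp((hsv[...,0]>125)&(hsv[...,0]<155)&(hsv[...,1]>80),357,334);p=W[m];r=cv2.minAreaRect(p[:,:2].astype(np.float32));print("purple",r,cv2.boxPoints(r).round().tolist())
for u,v in((360,192),(470,208),(372,100),(420,185),(300,195),(345,195)): print(u,v,W[v,u].round())
# wood wedge: top-surface fit
m=comp((hsv[...,0]>5)&(hsv[...,0]<20)&(hsv[...,1]>110),323,233)
m=cv2.erode(m.astype(np.uint8),np.ones((3,3)))>0
p=W[m];p=p[p[:,2]>8]
for it in range(5):
    A=np.c_[p[:,:2],np.ones(len(p))];g=np.linalg.lstsq(A,p[:,2],rcond=None)[0];e=p[:,2]-A@g;p=p[np.abs(e)<4]
print(len(p),g,np.hypot(*g[:2]),np.degrees(np.arctan2(g[1],g[0])))
r=cv2.minAreaRect(p[:,:2].astype(np.float32));print(r)
from scipy import ndimage
# image-edge based: ray corners at known heights
mm=comp((hsv[...,0]>5)&(hsv[...,0]<20)&(hsv[...,1]>110),323,233).astype(np.uint8)
cn=max(cv2.findContours(mm,0,1)[0],key=cv2.contourArea);print(cv2.approxPolyDP(cn,3,True).reshape(-1,2).tolist())
for (u,v,h) in((299,203,84),(313,195,84),(346,265,14),(331,271,14)): print(ray(c,u,v,h).round(1))
E
```

```text
purple ((377.41607666015625, -155.90701293945312), (177.87806701660156, 45.47311019897461), 24.044294357299805) [[287.0, -171.0], [305.0, -213.0], [468.0, -140.0], [449.0, -99.0]]
360 192 [ 713. -180.    3.]
470 208 [ 664. -439.    3.]
372 100 [ 953. -220.    3.]
420 185 [ 709. -315.   51.]
300 195 [710. -35.   2.]
345 195 [ 697. -143.   33.]
1198 [   0.37312947    0.1928689  -158.85765478] 0.4200285878893385 27.334233704525545
((603.5018920898438, -89.65625), (164.67388916015625, 37.459999084472656), 27.1783504486084)
[[312, 194], [298, 203], [335, 271], [348, 262]]
[665.4 -38.1  84. ]
[682.9 -69.6  84. ]
[ 533.8 -140.    14. ]
[ 520.7 -104.9   14. ]
```

```bash
python3 - <<'E'
from h import *
a=np.radians(27.2);ex=np.array([np.cos(a),np.sin(a)]);ey=np.array([-ex[1],ex[0]])
for n in("top","scene"):
    c=dict(np.load(f"{n}0.npz"));W=cloud(c);P=W.copy();d=W[...,:2]-np.array([603.3,-89.8]);P[...,0]=d@ex;P[...,1]=d@ey
    for z0,z1 in((90,112),(112,128.5),(128.5,150),(150,300)):
        k=(P[...,2]>z0)&(P[...,2]<z1)&(np.abs(P[...,0]-60)<90)&(np.abs(P[...,1])<115)
        q=P[k]; 
        if len(q): 
            print(n,z0,z1,len(q))
            for y in range(-120,120,20):
                t=q[(q[:,1]>=y)&(q[:,1]<y+20)]
                if len(t): print("   y",y,"xmin",t[:,0].min().round(), "n",len(t),"zmax",t[:,2].max().round())
E
```

```text
top 90 112 208
   y -120 xmin 69.0 n 49 zmax 107.0
   y -100 xmin 69.0 n 53 zmax 110.0
   y -80 xmin 119.0 n 7 zmax 112.0
   y -60 xmin 107.0 n 23 zmax 111.0
   y -40 xmin 106.0 n 31 zmax 112.0
   y -20 xmin 112.0 n 45 zmax 111.0
top 112 128.5 1158
   y -80 xmin 120.0 n 21 zmax 128.0
   y -60 xmin 108.0 n 41 zmax 128.0
   y -40 xmin 106.0 n 43 zmax 128.0
   y -20 xmin 112.0 n 70 zmax 128.0
   y 60 xmin 92.0 n 24 zmax 128.0
   y 80 xmin -30.0 n 521 zmax 128.0
   y 100 xmin -30.0 n 438 zmax 128.0
top 128.5 150 456
   y -80 xmin 126.0 n 16 zmax 138.0
   y -60 xmin 112.0 n 80 zmax 150.0
   y -40 xmin 110.0 n 89 zmax 150.0
   y -20 xmin 118.0 n 78 zmax 148.0
   y 80 xmin 10.0 n 48 zmax 132.0
   y 100 xmin -28.0 n 145 zmax 132.0
top 150 300 431
   y -60 xmin 121.0 n 104 zmax 208.0
   y -40 xmin 119.0 n 224 zmax 236.0
   y -20 xmin 134.0 n 46 zmax 239.0
   y 0 xmin 142.0 n 31 zmax 233.0
   y 20 xmin 145.0 n 26 zmax 221.0
scene 90 112 193
   y -120 xmin 70.0 n 38 zmax 107.0
   y -100 xmin 69.0 n 39 zmax 106.0
   y -80 xmin 75.0 n 3 zmax 106.0
   y -60 xmin 107.0 n 1 zmax 111.0
   y -40 xmin 106.0 n 18 zmax 112.0
   y -20 xmin 110.0 n 93 zmax 112.0
   y 0 xmin 137.0 n 1 zmax 91.0
scene 112 128.5 617
   y -60 xmin 107.0 n 4 zmax 127.0
   y -40 xmin 106.0 n 27 zmax 128.0
   y -20 xmin 113.0 n 73 zmax 128.0
   y 60 xmin 84.0 n 13 zmax 127.0
   y 80 xmin -29.0 n 252 zmax 128.0
   y 100 xmin -29.0 n 248 zmax 128.0
scene 128.5 150 252
   y -60 xmin 110.0 n 11 zmax 148.0
   y -40 xmin 111.0 n 60 zmax 150.0
   y -20 xmin 116.0 n 87 zmax 149.0
   y 80 xmin 23.0 n 28 zmax 133.0
   y 100 xmin -4.0 n 66 zmax 133.0
scene 150 300 278
   y -60 xmin 121.0 n 18 zmax 213.0
   y -40 xmin 120.0 n 178 zmax 235.0
   y -20 xmin 127.0 n 44 zmax 240.0
   y 0 xmin 143.0 n 21 zmax 234.0
   y 20 xmin 145.0 n 17 zmax 221.0
```

Call:
move_arm(
  deltas=[
    [[0.0307,0.0354,0,0,0,0.775],[0.0307,0.0354,0,0,0,0.775],[0.0307,0.0354,0,0,0,0.775],[0.0307,0.0354,0,0,0,0.775],[0.0307,0.0354,0,0,0,0.775],[0.0307,0.0354,0,0,0,0.775],[0.0307,0.0354,0,0,0,0.775],[0.0307,0.0354,0,0,0,0.775]],
  ],
  hand=0.8,
  newtons=25,
)

```text
time_s: 1.1
eef_pos: [411.9, -343.9, 241.3]
ee_rot: [[0.934, 0.358, -0.0], [0.358, -0.934, 0.0], [-0.0, -0.0, -1.0]]
ft_force: [0.3, -0.9, 0.5]
gripper_width: 69.7
```

Call:
move_arm(
  deltas=[
    [[0.0307,0.0354,0,0,0,0.775],[0.0307,0.0354,0,0,0,0.775],[0.0307,0.0354,0,0,0,0.775],[0.0307,0.0354,0,0,0,0.775],[0.0307,0.0354,0,0,0,0.775],[0.0307,0.0354,0,0,0,0.775],[0.0307,0.0354,0,0,0,0.775],[0.0305,0.0353,0,0,0,0.775]],
  ],
)

```text
time_s: 2.1
eef_pos: [657.4, -61.2, 241.1]
ee_rot: [[0.89, 0.457, -0.001], [0.457, -0.89, -0.0], [-0.001, -0.0, -1.0]]
ft_force: [-0.0, -1.8, 0.3]
gripper_width: 69.7
```

Call:
move_arm(
  deltas=[
    [[-0.0005,-0.001,-0.035,0,0,0],[0,0,-0.035,0,0,0],[0,0,-0.035,0,0,0],[0,0,-0.025,0,0,0],[0,0,-0.02,0,0,0],[0,0,-0.011,0,0,0],[0,0,0,0,0,0]],
  ],
)

```text
time_s: 2.98
eef_pos: [655.9, -63.2, 80.0]
ee_rot: [[0.89, 0.457, -0.001], [0.457, -0.89, 0.0], [-0.001, -0.001, -1.0]]
ft_force: [0.6, -0.2, 0.2]
gripper_width: 69.5
```

Call:
move_arm(
  deltas=[
    [[0,0,0,0,0,0],[0,0,0,0,0,0],[0,0,0,0,0,0],[0,0,0,0,0,0]],
  ],
  hand=0.4,
)

```text
time_s: 3.48
eef_pos: [656.4, -63.1, 81.0]
ee_rot: [[0.89, 0.457, 0.0], [0.457, -0.89, 0.0], [0.0, 0.0, -1.0]]
ft_force: [-0.7, 0.3, 2.1]
gripper_width: 41.8
```

Call:
move_arm(
  deltas=[
    [[0,0,0.004,0,0,0],[-0.0025,-0.006,0,0,0,-0.31],[-0.007,-0.016,0,0,0,-0.85],[-0.0095,-0.022,0,0,0,-1.17],[-0.0095,-0.022,0,0,0,-1.17],[-0.0095,-0.022,0,0,0,-1.17],[-0.008,-0.018,0,0,0,-0.95],[-0.0047,-0.0101,0,0,0,-0.58]],
  ],
)

```text
time_s: 4.47
eef_pos: [604.8, -181.1, 84.6]
ee_rot: [[0.935, 0.356, -0.0], [0.356, -0.935, -0.0], [-0.0, 0.0, -1.0]]
ft_force: [-0.5, -0.1, -3.2]
gripper_width: 41.5
```

Call:
move_arm(
  deltas=[
    [[0,0,0,0,0,0],[0,0,-0.004,0,0,0]],
  ],
)

```text
time_s: 4.72
eef_pos: [606.3, -178.1, 80.8]
ee_rot: [[0.933, 0.359, 0.001], [0.359, -0.933, 0.001], [0.001, -0.0, -1.0]]
ft_force: [0.0, 3.1, 16.3]
gripper_width: 41.9
```

Call:
move_arm(
  deltas=[
    [[0,0,0,0,0,0],[0,0,0,0,0,0],[0,0,0.02,0,0,0],[0,0,0.05,0,0,0],[0,0,0.04,0,0,0]],
  ],
  hand=0.8,
)

```text
time_s: 5.35
eef_pos: [606.0, -179.2, 194.1]
ee_rot: [[0.934, 0.358, 0.002], [0.358, -0.934, -0.0], [0.002, 0.001, -1.0]]
ft_force: [0.3, -0.7, 0.5]
gripper_width: 69.3
```

Call:
move_arm(
  deltas=[
    [[-0.012,0.0188,0,0,0,0],[-0.025,0.039,0,0,0,0],[-0.031,0.048,0,0,0,0],[-0.031,0.048,0,0,0,0],[-0.031,0.048,0,0,0,0],[-0.0295,0.046,0,0,0,0],[-0.0185,0.028,0,0,0,0],[-0.009,0.014,0,0,0,0]],
  ],
)

```text
time_s: 6.35
eef_pos: [418.1, 112.0, 191.9]
ee_rot: [[0.933, 0.36, 0.002], [0.36, -0.933, -0.001], [0.002, 0.001, -1.0]]
ft_force: [-0.4, -0.1, -0.3]
gripper_width: 69.7
```

```bash
python3 - <<'E'
from h import *
c=shot("top","a");np.savez("topa.npz",**c);W=cloud(c);hsv=cv2.cvtColor(c["color"],cv2.COLOR_BGR2HSV)
hm=(hsv[...,0]>5)&(hsv[...,0]<20)&(hsv[...,1]>110)
n,l,st,ce=cv2.connectedComponentsWithStats(hm.astype(np.uint8))
for i in range(1,n):
    if st[i,4]>600: print(st[i],ce[i])
E
```

```text
[ 498   37   76   60 3141] [532.14262974  66.55842089]
[   3  147   76   44 1315] [ 38.22205323 168.6418251 ]
[ 80 177  53  37 862] [105.15545244 194.61716937]
[ 350  214   44   80 1599] [371.22764228 252.87742339]
```

View pics/top_a.png

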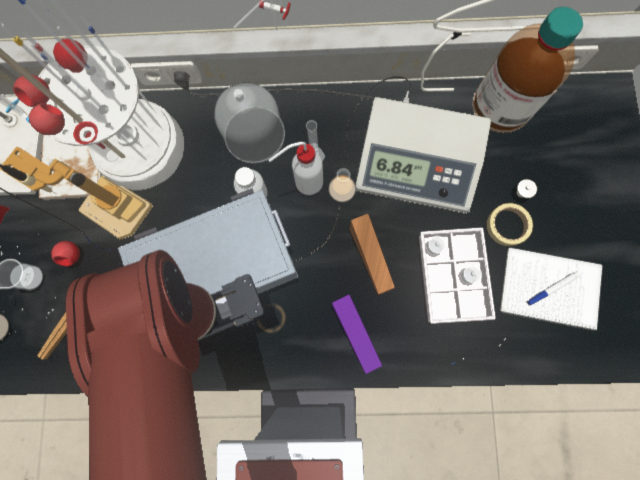

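The wedge now stands at (371,253), parallel to the chest; the gripper is over the handle.

```bash
cat >> h.py <<'E'
def wedge(c,boxu=None):
    W=cloud(c);hsv=cv2.cvtColor(c["color"],cv2.COLOR_BGR2HSV)
    hm=((hsv[...,0]>5)&(hsv[...,0]<20)&(hsv[...,1]>110)).astype(np.uint8)
    n,l,st,ce=cv2.connectedComponentsWithStats(hm)
    best=None
    for i in range(1,n):
        p=W[l==i];
        if st[i,4]<300: continue
        k=np.isfinite(p[:,2]);m=np.nanmedian(p,axis=0)
        if 350<m[0]<760 and -330<m[1]<60 and 15<m[2]<200:
            cn=max(cv2.findContours((l==i).astype(np.uint8),0,1)[0],key=cv2.contourArea)
            q=p[k&(p[:,2]>8)];r=cv2.minAreaRect(q[:,:2].astype(np.float32))
            g=q
            for it in range(4):
                A=np.c_[g[:,:2],np.ones(len(g))];f=np.linalg.lstsq(A,g[:,2],rcond=None)[0];g=g[np.abs(g[:,2]-A@f)<4]
            ap=cv2.approxPolyDP(cn,3,True).reshape(-1,2)
            print("wedge px",ce[i].round(),"rect",np.round(r[0],1),np.round(r[1],1),round(r[2],1),"slope",np.hypot(*f[:2]).round(3),"dir",np.degrees(np.arctan2(f[1],f[0])).round(1),"zmax",np.percentile(q[:,2],98).round(1),ap.tolist())
E
python3 - <<'E'
from h import *
c=dict(np.load("topa.npz"));wedge(c)
E
```

```text
wedge px [371. 253.] rect [ 551.5 -199.5] [169.   42.2] 20.7 slope 0.42 dir 7.9 zmax 83.5 [[365, 214], [351, 220], [350, 229], [380, 293], [393, 284]]
```

Call:
move_arm(
  deltas=[
    [[0.001,-0.0005,-0.03,0,0,0],[0,0,-0.025,0,0,0],[0,0,-0.013,0,0,0],[0,0,-0.002,0,0,0]],
  ],
)

```text
time_s: 6.9
eef_pos: [419.6, 109.5, 120.3]
ee_rot: [[0.934, 0.357, -0.001], [0.357, -0.934, 0.0], [-0.001, -0.001, -1.0]]
ft_force: [0.9, -0.5, -0.2]
gripper_width: 69.5
```

Call:
move_arm(
  deltas=[
    [[0,0,0,0,0,0],[0,0,0,0,0,0],[0,0,0,0,0,0],[0,0,0,0,0,0]],
  ],
  hand=0.2,
  newtons=35,
)

```text
time_s: 7.4
eef_pos: [419.6, 110.0, 120.8]
ee_rot: [[0.934, 0.358, 0.0], [0.358, -0.934, -0.0], [0.0, 0.0, -1.0]]
ft_force: [-0.1, 0.1, -0.2]
gripper_width: 37.6
```

Call:
move_arm(
  deltas=[
    [[0,0,0,0,0,0],[0,0,0,0,0,0]],
  ],
)

```text
time_s: 7.65
eef_pos: [418.6, 112.7, 120.6]
ee_rot: [[0.933, 0.36, -0.001], [0.36, -0.933, 0.003], [0.0, -0.003, -1.0]]
ft_force: [-3.7, 10.9, 1.0]
gripper_width: 29.5
```

```bash
python3 - <<'E'
import numpy as np
ex=np.array([.9336,.3584])
th=np.r_[0,np.cumsum(np.r_[np.linspace(.01,.035,4),np.full(46,.035)])];th=th[th<1.735]
th=np.r_[th,1.735];print(len(th))
x=-226*np.cos(th)-5*np.sin(th);z=226*np.sin(th)-5*np.cos(th)
d=np.diff(np.c_[x*ex[0],x*ex[1],z],axis=0)/1000
d=np.round(np.diff(np.round(np.vstack([[0,0,0],np.cumsum(d,0)]),4),axis=0),4)
for i in range(0,len(d),8): print(th[i+1].round(3),[[*r.tolist(),0,0,0] for r in d[i:i+8]])
E
```

```text
52
0.01 [[-0.0, -0.0, 0.0023, 0, 0, 0], [0.0, 0.0, 0.0041, 0, 0, 0], [0.0001, 0.0, 0.006, 0, 0, 0], [0.0003, 0.0002, 0.0079, 0, 0, 0], [0.0007, 0.0002, 0.0079, 0, 0, 0], [0.0009, 0.0003, 0.0079, 0, 0, 0], [0.0011, 0.0005, 0.0078, 0, 0, 0], [0.0014, 0.0005, 0.0078, 0, 0, 0]]
0.265 [[0.0016, 0.0007, 0.0077, 0, 0, 0], [0.0019, 0.0007, 0.0076, 0, 0, 0], [0.0022, 0.0008, 0.0076, 0, 0, 0], [0.0024, 0.0009, 0.0075, 0, 0, 0], [0.0026, 0.001, 0.0074, 0, 0, 0], [0.0029, 0.0012, 0.0072, 0, 0, 0], [0.0031, 0.0011, 0.0072, 0, 0, 0], [0.0034, 0.0013, 0.0071, 0, 0, 0]]
0.545 [[0.0035, 0.0014, 0.0069, 0, 0, 0], [0.0038, 0.0015, 0.0068, 0, 0, 0], [0.0041, 0.0015, 0.0066, 0, 0, 0], [0.0042, 0.0016, 0.0065, 0, 0, 0], [0.0044, 0.0017, 0.0063, 0, 0, 0], [0.0047, 0.0018, 0.0062, 0, 0, 0], [0.0048, 0.0019, 0.0059, 0, 0, 0], [0.0051, 0.0019, 0.0058, 0, 0, 0]]
0.825 [[0.0052, 0.002, 0.0056, 0, 0, 0], [0.0054, 0.0021, 0.0054, 0, 0, 0], [0.0056, 0.0021, 0.0052, 0, 0, 0], [0.0057, 0.0022, 0.005, 0, 0, 0], [0.0059, 0.0023, 0.0047, 0, 0, 0], [0.0061, 0.0023, 0.0046, 0, 0, 0], [0.0062, 0.0024, 0.0043, 0, 0, 0], [0.0063, 0.0024, 0.004, 0, 0, 0]]
1.105 [[0.0065, 0.0025, 0.0039, 0, 0, 0], [0.0065, 0.0025, 0.0036, 0, 0, 0], [0.0067, 0.0026, 0.0033, 0, 0, 0], [0.0068, 0.0026, 0.0031, 0, 0, 0], [0.0069, 0.0027, 0.0028, 0, 0, 0], [0.007, 0.0027, 0.0026, 0, 0, 0], [0.0071, 0.0027, 0.0023, 0, 0, 0], [0.0071, 0.0027, 0.002, 0, 0, 0]]
1.385 [[0.0072, 0.0028, 0.0018, 0, 0, 0], [0.0073, 0.0028, 0.0015, 0, 0, 0], [0.0073, 0.0028, 0.0012, 0, 0, 0], [0.0073, 0.0028, 0.001, 0, 0, 0], [0.0074, 0.0028, 0.0006, 0, 0, 0], [0.0073, 0.0028, 0.0004, 0, 0, 0], [0.0074, 0.0029, 0.0002, 0, 0, 0], [0.0074, 0.0028, -0.0002, 0, 0, 0]]
1.665 [[0.0074, 0.0028, -0.0004, 0, 0, 0], [0.0073, 0.0029, -0.0007, 0, 0, 0], [0.0074, 0.0028, -0.001, 0, 0, 0]]
```

Call:
move_arm(
  deltas=[
    [[-0.0006,0.0015,0.0023,0,0,0],[0,0,0.0041,0,0,0],[0.0001,0,0.006,0,0,0],[0.0003,0.0002,0.0079,0,0,0],[0.0007,0.0002,0.0079,0,0,0],[0.0009,0.0003,0.0079,0,0,0],[0.0011,0.0005,0.0078,0,0,0],[0.0014,0.0005,0.0078,0,0,0]],
  ],
)

```text
time_s: 8.65
eef_pos: [421.9, 114.0, 171.3]
ee_rot: [[0.933, 0.359, -0.003], [0.359, -0.933, 0.001], [-0.003, -0.002, -1.0]]
ft_force: [-0.5, 7.2, -11.0]
gripper_width: 29.5
```

Call:
move_arm(
  deltas=[
    [[0.0016,0.0007,0.0077,0,0,0],[0.0019,0.0007,0.0076,0,0,0],[0.0022,0.0008,0.0076,0,0,0],[0.0024,0.0009,0.0075,0,0,0],[0.0026,0.001,0.0074,0,0,0],[0.0029,0.0012,0.0072,0,0,0],[0.0031,0.0011,0.0072,0,0,0],[0.0034,0.0013,0.0071,0,0,0]],
  ],
)

```text
time_s: 9.65
eef_pos: [440.6, 121.2, 229.8]
ee_rot: [[0.933, 0.359, -0.007], [0.359, -0.933, -0.0], [-0.007, -0.002, -1.0]]
ft_force: [-6.7, 3.4, -8.4]
gripper_width: 29.5
```

Call:
move_arm(
  deltas=[
    [[0.0035,0.0014,0.0069,0,0,0],[0.0038,0.0015,0.0068,0,0,0],[0.0041,0.0015,0.0066,0,0,0],[0.0042,0.0016,0.0065,0,0,0],[0.0044,0.0017,0.0063,0,0,0],[0.0047,0.0018,0.0062,0,0,0],[0.0048,0.0019,0.0059,0,0,0],[0.0051,0.0019,0.0058,0,0,0]],
  ],
)

```text
time_s: 10.65
eef_pos: [474.6, 134.3, 281.0]
ee_rot: [[0.933, 0.359, -0.009], [0.359, -0.933, -0.002], [-0.009, -0.002, -1.0]]
ft_force: [-14.4, 0.8, -2.7]
gripper_width: 29.7
```

Call:
move_arm(
  deltas=[
    [[0.0052,0.002,0.0056,0,0,0],[0.0054,0.0021,0.0054,0,0,0],[0.0056,0.0021,0.0052,0,0,0],[0.0057,0.0022,0.005,0,0,0],[0.0059,0.0023,0.0047,0,0,0],[0.0061,0.0023,0.0046,0,0,0],[0.0062,0.0024,0.0043,0,0,0],[0.0063,0.0024,0.004,0,0,0]],
  ],
)

```text
time_s: 11.65
eef_pos: [521.5, 152.4, 320.9]
ee_rot: [[0.933, 0.359, -0.007], [0.359, -0.933, -0.001], [-0.007, -0.001, -1.0]]
ft_force: [-14.5, 1.0, 4.5]
gripper_width: 30.1
```

Call:
move_arm(
  deltas=[
    [[0.0065,0.0025,0.0039,0,0,0],[0.0065,0.0025,0.0036,0,0,0],[0.0067,0.0026,0.0033,0,0,0],[0.0068,0.0026,0.0031,0,0,0],[0.0069,0.0027,0.0028,0,0,0],[0.007,0.0027,0.0026,0,0,0],[0.0071,0.0027,0.0023,0,0,0],[0.0071,0.0027,0.002,0,0,0]],
  ],
)

```text
time_s: 12.65
eef_pos: [577.0, 173.7, 345.7]
ee_rot: [[0.933, 0.359, -0.004], [0.359, -0.933, -0.001], [-0.004, -0.001, -1.0]]
ft_force: [-12.2, 0.4, 9.0]
gripper_width: 29.8
```

Call:
move_arm(
  deltas=[
    [[0.0072,0.0028,0.0018,0,0,0],[0.0073,0.0028,0.0015,0,0,0],[0.0073,0.0028,0.0012,0,0,0],[0.0073,0.0028,0.001,0,0,0],[0.0074,0.0028,0.0006,0,0,0],[0.0073,0.0028,0.0004,0,0,0],[0.0074,0.0029,0.0002,0,0,0],[0.0074,0.0028,-0.0002,0,0,0]],
  ],
)

```text
time_s: 13.65
eef_pos: [636.5, 196.6, 353.4]
ee_rot: [[0.933, 0.359, -0.001], [0.359, -0.933, 0.001], [-0.0, -0.001, -1.0]]
ft_force: [-9.0, 1.7, 12.8]
gripper_width: 29.7
```

Call:
move_arm(
  deltas=[
    [[0.0074,0.0028,-0.0004,0,0,0],[0.0073,0.0029,-0.0007,0,0,0],[0.0074,0.0028,-0.001,0,0,0],[0,0,0,0,0,0],[0,0,0,0,0,0]],
  ],
)

```text
time_s: 14.28
eef_pos: [659.8, 205.6, 351.6]
ee_rot: [[0.933, 0.359, 0.003], [0.359, -0.933, 0.003], [0.003, -0.002, -1.0]]
ft_force: [-1.3, 4.8, 10.0]
gripper_width: 29.4
```

```bash
python3 - <<'E'
from h import *
c=shot("top","b");np.savez("topb.npz",**c);wedge(c);print(get_state()["eef_pos"])
c=shot("scene","b");np.savez("sceneb.npz",**c)
E
```

```text
wedge px [371. 253.] rect [ 551.6 -199.5] [169.1  41.9] 20.8 slope 0.422 dir 9.2 zmax 84.0 [[365, 214], [351, 220], [350, 228], [380, 293], [393, 284]]
[659.74677731 205.57948945 351.66827735]
```

View pics/top_b.png

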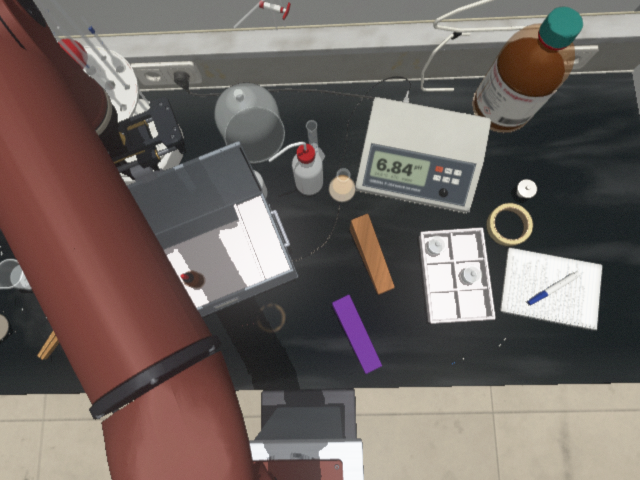

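View pics/scene_b.png

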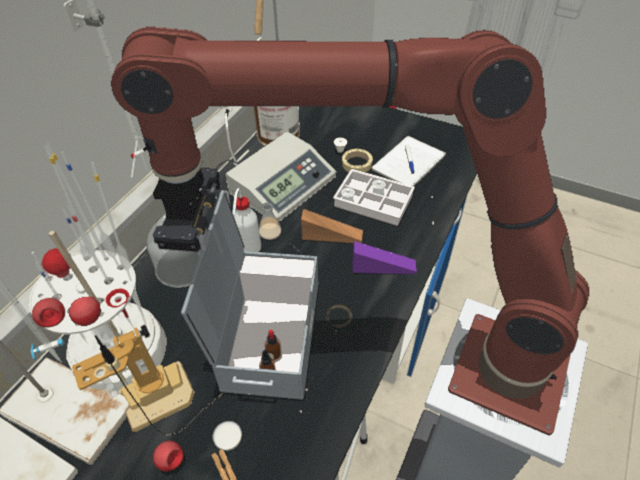

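```bash
python3 - <<'E'
from h import *
c=dict(np.load("topb.npz"));im=c["color"].copy()
ch=lambda x,y,z:np.array([545.5,159.8,0])+np.array([.9336*x-.3584*y,.3584*x+.9336*y,z])
big=cv2.resize(im[180:320,210:310],None,fx=6,fy=6,interpolation=cv2.INTER_CUBIC)[:600*2]
big=cv2.resize(im[185:310,215:305],(576,800),interpolation=cv2.INTER_CUBIC)
big=cv2.resize(im[190:312,215:315],(492,600),interpolation=cv2.INTER_CUBIC)
for pts in ([(-94,-156,106),(84,-156,106),(84,-100,106),(-94,-100,106)],[(-100,-162,118),(90,-162,118)]):
    q=(proj(c,[ch(*p) for p in pts])-[215,190]+.5)*4.92-.5
    cv2.polylines(big,[q.astype(int)],len(pts)>2,(0,0,255),1)
cv2.imwrite("pics/crop4.png",big)
E
```

```text
(no output)
```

View pics/crop4.png

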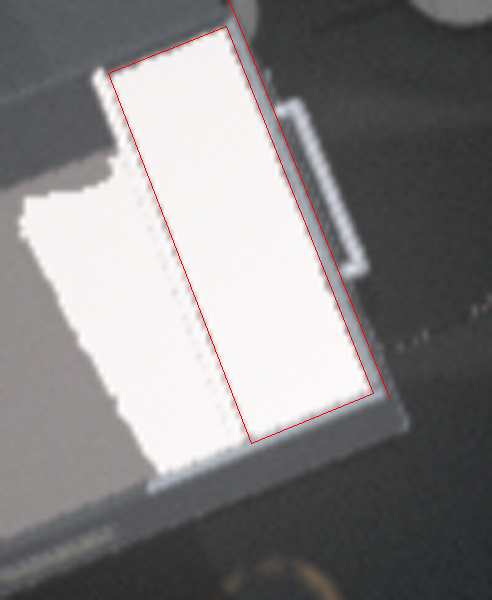

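Call:
move_arm(
  deltas=[
    [[0,0,0,0,0,0],[0,0,0,0,0,0],[0,0,0.02,0,0,0],[0,0,0.04,0,0,0],[-0.0114,-0.0498,0,0,0,0],[-0.0114,-0.0498,0,0,0,0],[-0.0114,-0.0498,0,0,0,0],[-0.0114,-0.0498,0,0,0,0]],
  ],
  hand=0.75,
)

```text
time_s: 15.38
eef_pos: [613.6, 2.6, 408.9]
ee_rot: [[0.934, 0.357, -0.001], [0.357, -0.934, -0.0], [-0.001, 0.0, -1.0]]
ft_force: [0.5, -0.1, -0.1]
gripper_width: 65.3
```

Call:
move_arm(
  deltas=[
    [[-0.0114,-0.0499,-0.035,0,0,0],[-0.0114,-0.0499,-0.035,0,0,0],[-0.0114,-0.0499,-0.035,0,0,0],[-0.0114,-0.0499,-0.035,0,0,0],[0,0,-0.055,0,0,0],[0,0,-0.055,0,0,0],[0,0,-0.035,0,0,0],[0,0,0,0,0,0]],
  ],
)

```text
time_s: 16.38
eef_pos: [566.4, -194.7, 121.5]
ee_rot: [[0.934, 0.358, -0.006], [0.358, -0.934, 0.002], [-0.005, -0.004, -1.0]]
ft_force: [-0.3, 1.0, 0.2]
gripper_width: 65.4
```

Call:
move_arm(
  deltas=[
    [[0.0012,0.0008,-0.03,0,0,0],[0,0,-0.025,0,0,0],[0,0,-0.015,0,0,0],[0,0,-0.0085,0,0,0],[0,0,0,0,0,0]],
  ],
)

```text
time_s: 17.0
eef_pos: [570.0, -194.1, 46.2]
ee_rot: [[0.934, 0.358, 0.0], [0.358, -0.934, -0.0], [0.0, 0.0, -1.0]]
ft_force: [0.4, -0.4, -0.1]
gripper_width: 65.1
```

Call:
move_arm(
  deltas=[
    [[0,0,0,0,0,0],[0,0,0,0,0,0],[0,0,0,0,0,0],[0,0,0,0,0,0]],
  ],
  hand=0.4,
  newtons=30,
)

```text
time_s: 17.5
eef_pos: [570.0, -193.5, 46.3]
ee_rot: [[0.934, 0.358, 0.0], [0.358, -0.934, 0.0], [0.0, -0.0, -1.0]]
ft_force: [-1.2, 3.4, 5.9]
gripper_width: 41.9
```

Call:
move_arm(
  deltas=[
    [[0,0,0.045,0,0,0],[0,0,0.05,0,0,0],[0.002,0.02,0.045,0,0,0],[0.0066,0.046,0,0,0,0],[0.0066,0.048,0,0,0,0],[0.0066,0.048,0,0,0,0],[0.0066,0.046,0,0,0,0],[0.0053,0.031,0,0,0,0]],
  ],
)

```text
time_s: 18.5
eef_pos: [603.2, 47.5, 185.4]
ee_rot: [[0.933, 0.36, -0.001], [0.36, -0.933, 0.0], [-0.0, -0.001, -1.0]]
ft_force: [0.0, 0.3, -3.6]
gripper_width: 41.6
```

Call:
move_arm(
  deltas=[
    [[0,0,0,0,0,0],[0,0,-0.01,0,0,0]],
  ],
)

```text
time_s: 18.75
eef_pos: [603.8, 44.1, 175.6]
ee_rot: [[0.934, 0.357, 0.001], [0.357, -0.934, -0.001], [0.0, 0.001, -1.0]]
ft_force: [0.7, -1.2, -2.5]
gripper_width: 41.7
```

```bash
python3 - <<'E'
from h import *
c=shot("top","d");np.savez("topd.npz",**c);print(get_state()["eef_pos"])
cv2.imwrite("pics/crop5.png",cv2.resize(c["color"][120:320,150:350],(600,600),interpolation=cv2.INTER_CUBIC))
E
```

```text
[602.85413506  43.28136123 173.6139235 ]
```

View pics/crop5.png

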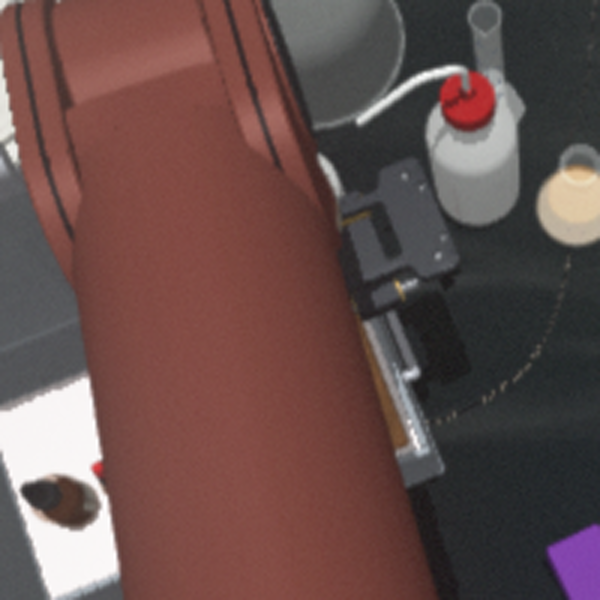

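Call:
move_arm(
  deltas=[
    [[0,0.001,-0.008,0,0,0],[0,0,-0.006,0,0,0],[0,0,-0.004,0,0,0],[0,0,0,0,0,0]],
  ],
)

```text
time_s: 19.3
eef_pos: [603.3, 45.9, 157.5]
ee_rot: [[0.934, 0.358, -0.001], [0.358, -0.934, -0.0], [-0.001, -0.0, -1.0]]
ft_force: [-1.1, -0.2, -2.9]
gripper_width: 41.9
```

Call:
move_arm(
  deltas=[
    [[0,0,-0.003,0,0,0],[0,0,-0.002,0,0,0],[0,0,0,0,0,0]],
  ],
)

```text
time_s: 19.68
eef_pos: [603.4, 46.0, 152.7]
ee_rot: [[0.934, 0.358, -0.0], [0.358, -0.934, 0.0], [-0.0, -0.0, -1.0]]
ft_force: [-0.4, -0.2, -3.3]
gripper_width: 41.3
```

Call:
move_arm(
  deltas=[
    [[0,0,-0.0015,0,0,0],[0,0,0,0,0,0]],
  ],
)

```text
time_s: 19.92
eef_pos: [603.6, 46.0, 152.3]
ee_rot: [[0.934, 0.358, 0.001], [0.358, -0.934, -0.0], [0.0, 0.0, -1.0]]
ft_force: [-4.1, -0.7, 4.3]
gripper_width: 41.8
```

Call:
move_arm(
  deltas=[
    [[0,0,0,0,0,0],[0,0,0,0,0,0],[0,0,0.01,0,0,0],[0,0,0.04,0,0,0],[-0.01,-0.01,0.05,0,0,0],[-0.02,-0.04,0.03,0,0,0],[-0.02,-0.055,0,0,0,0],[-0.02,-0.055,0,0,0,0]],
  ],
  hand=0.75,
)

```text
time_s: 20.92
eef_pos: [533.1, -115.3, 282.8]
ee_rot: [[0.933, 0.359, 0.002], [0.359, -0.933, -0.001], [0.002, 0.001, -1.0]]
ft_force: [1.4, -0.8, -0.5]
gripper_width: 65.3
```

```bash
python3 - <<'E'
from h import *
c=shot("top","e");np.savez("tope.npz",**c);print(get_state()["time_s"])
s=shot("scene","e");np.savez("scenee.npz",**s)
o=np.zeros((560,800,3),np.uint8);o[:,:400]=cv2.resize(c["color"][120:330,160:310],(400,560));o[:,400:]=cv2.resize(s["color"][180:410,180:345],(400,560));cv2.imwrite("pics/e.png",o)
E
```

```text
20.975
```

View pics/e.png

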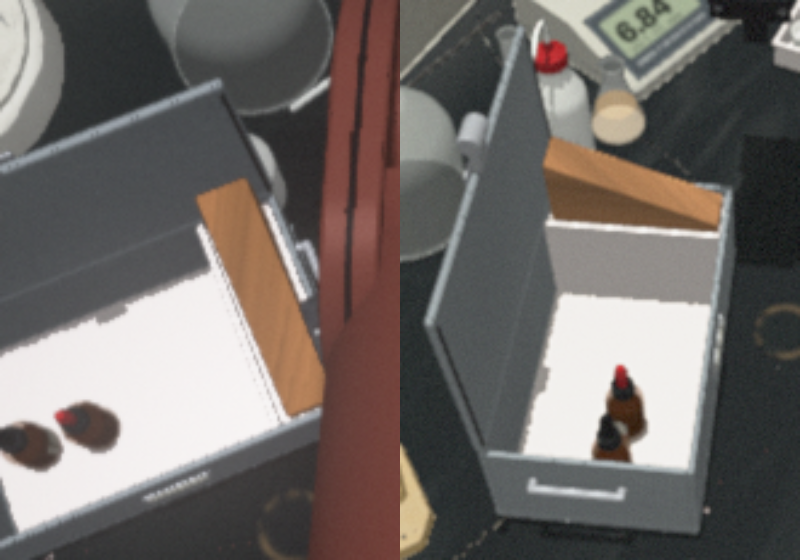

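```bash
python3 - <<'E'
from h import *
o=np.array([545.5,159.8]);ex=np.array([.9336,.3584]);ey=np.array([-.3584,.9336])
for n in("tope","scenee"):
    c=dict(np.load(n+".npz"));W=cloud(c);P=W.copy();d=W[...,:2]-o;P[...,0]=d@ex;P[...,1]=d@ey
    inside=(P[...,0]>-90)&(P[...,0]<70)&(P[...,1]>-90)&(P[...,1]<152)&(P[...,2]>12)&(P[...,2]<125)
    dark=c["color"].max(2)<130
    k=(inside).astype(np.uint8)
    nn,l,st,ce=cv2.connectedComponentsWithStats(k)
    for i in range(1,nn):
        if st[i,4]>60:
            q=P[l==i];print(n,ce[i].round(),st[i,4]);
            for z0,z1 in((12,40),(40,72),(72,85),(85,98),(98,125)):
                t=q[(q[:,2]>z0)&(q[:,2]<z1)]
                if len(t)>2: print("   ",z0,z1,len(t),"x",t[:,0].min().round(),t[:,0].max().round(),"y",t[:,1].min().round(),t[:,1].max().round(),"mean",t[:,:2].mean(0).round(1))
v=dict(np.load("tope.npz"))["color"];cv2.imwrite("pics/e2.png",cv2.resize(v[230:330,140:240],(600,600),interpolation=cv2.INTER_CUBIC))
E
```

```text
tope [193. 279.] 333
    12 40 62 x -37.0 -6.0 y 40.0 67.0 mean [-27.8  48.2]
    40 72 161 x -37.0 0.0 y 40.0 77.0 mean [-23.1  52.2]
    72 85 38 x -30.0 -8.0 y 48.0 67.0 mean [-23.  55.]
    85 98 39 x -29.0 -8.0 y 49.0 69.0 mean [-19.5  56.8]
    98 125 33 x -24.0 -13.0 y 53.0 64.0 mean [-19.4  58. ]
tope [170. 286.] 352
    12 40 65 x -33.0 -2.0 y 93.0 122.0 mean [-23.3 101.3]
    40 72 175 x -33.0 3.0 y 93.0 130.0 mean [-19.5 105.2]
    72 85 47 x -25.0 -3.0 y 101.0 121.0 mean [-16.9 108. ]
    85 98 27 x -24.0 -6.0 y 100.0 121.0 mean [-16.5 109.4]
    98 125 38 x -20.0 -7.0 y 106.0 117.0 mean [-14.5 110.1]
scenee [271. 352.] 591
    12 40 64 x -37.0 -8.0 y 61.0 113.0 mean [-27.2  74.8]
    40 72 292 x -37.0 5.0 y 45.0 129.0 mean [-19.5  88. ]
    72 85 96 x -29.0 -4.0 y 50.0 125.0 mean [-17.7  92.8]
    85 98 70 x -28.0 -3.0 y 56.0 123.0 mean [-17.   89.5]
    98 125 69 x -24.0 -7.0 y 57.0 119.0 mean [-16.6  89.7]
```

View pics/e2.png

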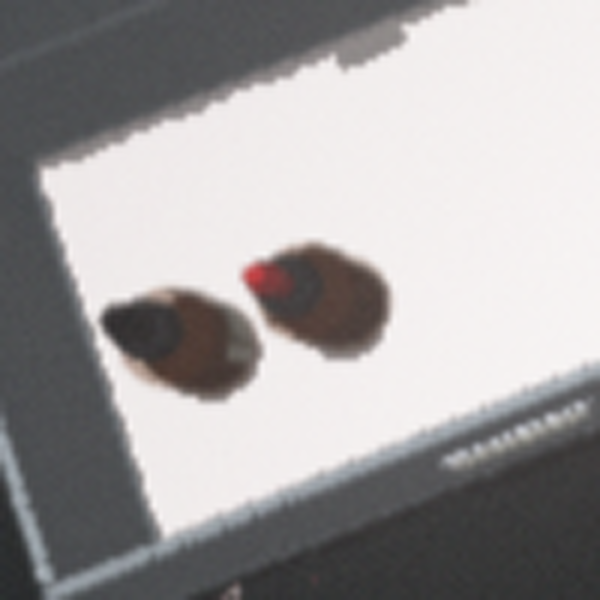

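```bash
python3 - <<'E'
from h import *
s=get_state();print(np.round(s["qpos"],1),s["time_s"],s["eef_pos"])
o=np.array([545.5,159.8]);ex=np.array([.9336,.3584]);ey=np.array([-.3584,.9336])
c=dict(np.load("tope.npz"));W=cloud(c);P=W.copy();d=W[...,:2]-o;P[...,0]=d@ex;P[...,1]=d@ey
for z in range(130,320,20):
    k=(np.abs(P[...,2]-z)<5)&(P[...,1]>-140)&(P[...,1]<140)&(P[...,0]>50)&(P[...,0]<140)
    k[:, 290:]=0
    print(z,k.sum(),np.round(np.nanpercentile(P[k][:,0],[5,50,95]),1) if k.any() else "")
E
```

```text
[ 35.1   7.8 -29.7  93.9   4.1  79.3 -64.7] 21.025 [ 531.43148316 -121.57432857  282.07310402]
130 74 [82.6 83.4 84.4]
150 226 [82.8 83.8 84.8]
170 247 [83.5 84.5 85.6]
190 419 [66.3 84.8 86.1]
210 304 [84.9 85.9 86.9]
230 334 [85.6 86.7 87.6]
250 359 [86.3 87.3 88.5]
270 385 [87.1 88.2 89.2]
290 422 [87.7 88.9 89.8]
310 456 [88.5 89.6 90.6]
```

Call:
move_arm(
  deltas=[
    [[-0.0063,0.0316,-0.0082,0,0,9],[-0.0063,0.0316,-0.0082,0,0,9],[-0.0063,0.0316,-0.0082,0,0,9],[-0.0063,0.0316,-0.0082,0,0,9],[-0.0063,0.0316,-0.0082,0,0,9],[-0.0063,0.0316,-0.0082,0,0,9],[-0.0063,0.0316,-0.0082,0,0,9],[-0.0063,0.0316,-0.0082,0,0,9]],
  ],
  hand=0.85,
  newtons=12,
)

```text
time_s: 22.02
eef_pos: [483.0, 140.2, 216.3]
ee_rot: [[-0.057, 0.998, 0.001], [0.998, 0.057, -0.0], [-0.0, 0.001, -1.0]]
ft_force: [0.5, 0.3, -0.5]
gripper_width: 74.0
```

Call:
move_arm(
  deltas=[
    [[-0.0065,0.0316,-0.0082,0,0,9],[-0.0065,0.0316,-0.0082,0,0,9],[0.0115,0.0044,-0.01,0,0,0],[0.0115,0.0044,-0.02,0,0,0],[0.0115,0.0045,-0.02,0,0,0],[0,0,0,0,0,0],[0,0,0,0,0,0]],
  ],
)

```text
time_s: 22.9
eef_pos: [504.5, 215.7, 150.3]
ee_rot: [[-0.358, 0.934, 0.0], [0.934, 0.358, 0.0], [0.0, 0.001, -1.0]]
ft_force: [-0.8, -0.1, 0.1]
gripper_width: 73.6
```

```bash
python3 - <<'E'
from h import *
c=shot("top","f");np.savez("topf.npz",**c);s=get_state();print(s["time_s"],s["eef_pos"],np.round(s["qpos"],1))
s=shot("scene","f");np.savez("scenef.npz",**s)
o=np.zeros((560,800,3),np.uint8);o[:,:400]=cv2.resize(c["color"][120:330,130:280],(400,560));o[:,400:]=cv2.resize(s["color"][180:410,180:345],(400,560));cv2.imwrite("pics/f.png",o)
E
```

```text
22.95 [504.66163405 215.63110691 150.45675805] [ 14.3  17.6 -49.  102.8  14.5  66.1 -18.3]
```

View pics/f.png

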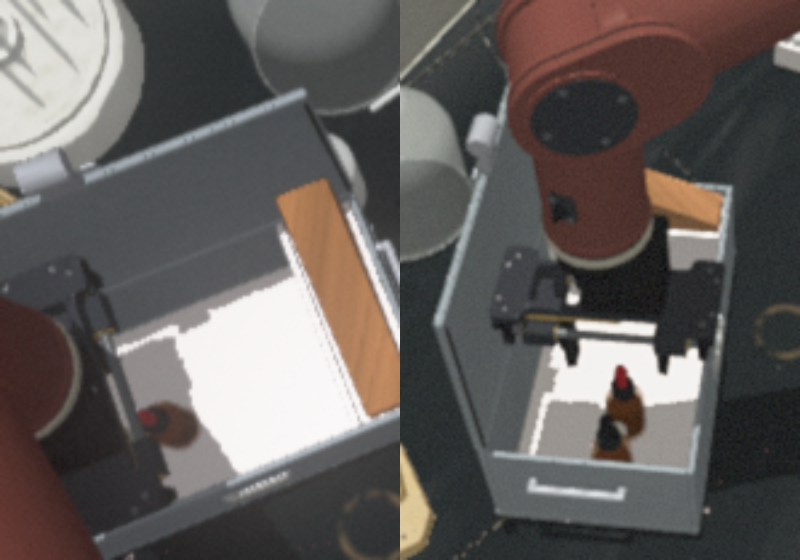

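Call:
move_arm(
  deltas=[
    [[-0.0011,-0.0041,0,0,0,0],[-0.0012,-0.004,0,0,0,0],[0,0,-0.02,0,0,0],[0,0,-0.02,0,0,0],[0,0,-0.017,0,0,0],[0,0,-0.012,0,0,0],[0,0,-0.009,0,0,0],[0,0,0,0,0,0]],
  ],
)

```text
time_s: 24.0
eef_pos: [502.0, 207.2, 70.7]
ee_rot: [[-0.358, 0.934, -0.001], [0.934, 0.358, -0.0], [0.0, -0.001, -1.0]]
ft_force: [-0.9, 0.8, 0.5]
gripper_width: 74.3
```

```bash
python3 - <<'E'
from h import *
c=shot("top","g");s=get_state();print(s["time_s"],s["eef_pos"],s["ft_force"])
s=shot("scene","g")
o=np.zeros((560,800,3),np.uint8);o[:,:400]=cv2.resize(c["color"][120:330,130:280],(400,560));o[:,400:]=cv2.resize(s["color"][180:410,180:345],(400,560));cv2.imwrite("pics/g.png",o)
E
```

```text
24.05 [502.32680111 207.39755713  71.3644428 ] [-0.52815808  0.61546319 -0.30925003]
```

View pics/g.png

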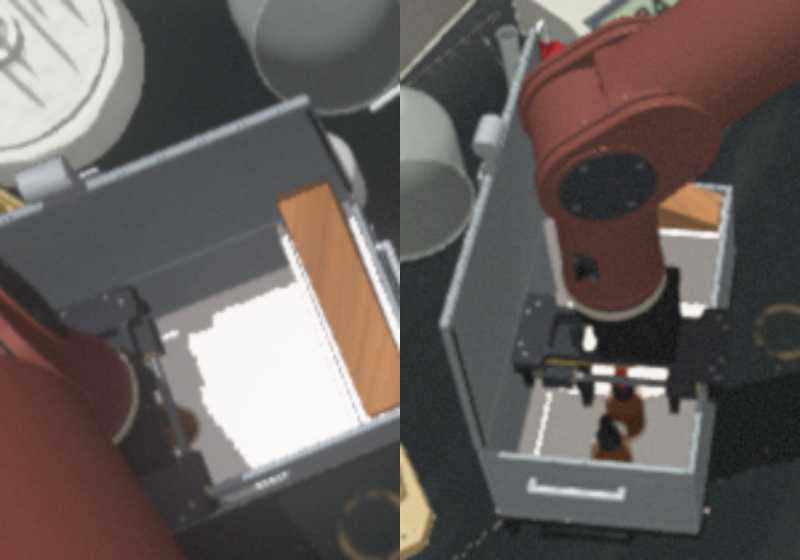

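```bash
python3 - <<'E'
from h import *
c=dict(np.load("scenef.npz"));im=cv2.imread("pics/scene_g.png")
s=get_state();p=np.array(s["eef_pos"]);R=np.array(s["ee_rot"])
big=cv2.resize(im[250:410,230:340],(550,800)[:2],interpolation=cv2.INTER_CUBIC);big=cv2.resize(im[290:400,230:340],(600,600),interpolation=cv2.INTER_CUBIC);f=600/110
ch=lambda x,y,z:np.array([545.5,159.8,0])+np.array([.9336*x-.3584*y,.3584*x+.9336*y,z])
def dot(q,col):
    u=(proj(c,[q])[0]-[230,290]+.5)*f-.5;cv2.circle(big,(int(u[0]),int(u[1])),4,col,-1)
dot(p,(0,255,0))
for sy in(-37,37): dot(p+R@[0,sy,19],(0,255,0))
dot(p+R@[0,0,-51],(255,255,0))
for z in(6,72,114): dot(ch(-18.5,58.5,z),(0,0,255))
for z in(6,72,114): dot(ch(-14.5,111.5,z),(255,0,255))
cv2.imwrite("pics/g2.png",big)
E
```

```text
(no output)
```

View pics/g2.png

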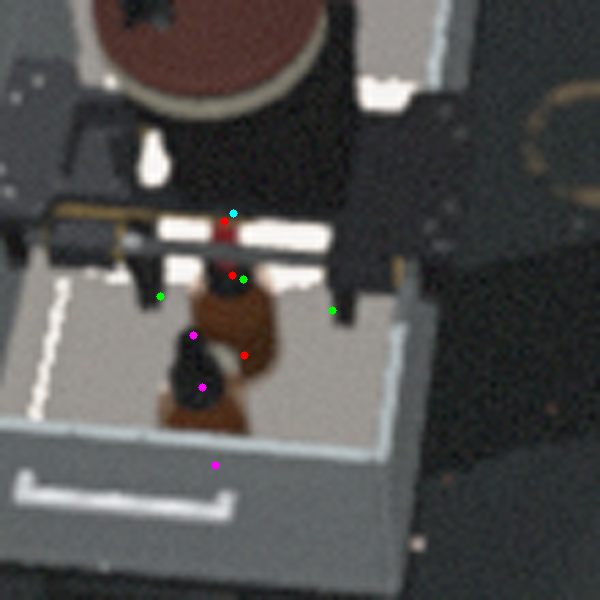

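Call:
move_arm(
  deltas=[
    [[0,0,0,0,0,0],[0,0,0,0,0,0],[0,0,0,0,0,0],[0,0,0,0,0,0],[0,0,0,0,0,0],[0,0,0,0,0,0],[0,0,0,0,0,0]],
  ],
  hand=0.37,
)

```text
time_s: 24.98
eef_pos: [502.5, 207.3, 71.5]
ee_rot: [[-0.358, 0.934, 0.0], [0.934, 0.358, 0.0], [0.0, 0.0, -1.0]]
ft_force: [1.6, 0.9, 1.7]
gripper_width: 36.8
```

Call:
move_arm(
  deltas=[
    [[0,0,0.006,0,0,0],[0,0,0.01,0,0,0],[0,0,0.02,0,0,0],[0,0,0.03,0,0,0],[0,0,0.035,0,0,0],[0,0,0.025,0,0,0],[0,0,0,0,0,0]],
  ],
)

```text
time_s: 25.85
eef_pos: [503.3, 207.9, 200.3]
ee_rot: [[-0.358, 0.934, 0.004], [0.934, 0.358, 0.001], [-0.001, 0.004, -1.0]]
ft_force: [0.6, 0.3, -1.7]
gripper_width: 36.6
```

```bash
python3 - <<'E'
from h import *
c=shot("top","h");wedge(c);s=get_state();print(s["time_s"],s["eef_pos"],s["ft_force"])
s=shot("scene","h");np.savez("sceneh.npz",**s)
o=np.zeros((560,800,3),np.uint8);o[:,:400]=cv2.resize(c["color"][120:330,130:280],(400,560));o[:,400:]=cv2.resize(s["color"][180:410,180:345],(400,560));cv2.imwrite("pics/hh.png",o)
E
```

```text
wedge px [260. 231.] rect [585.6  36.8] [166.5  40.5] 21.1 slope 0.419 dir 20.7 zmax 188.5 [[249, 188], [235, 198], [271, 274], [284, 266], [256, 196]]
25.9 [502.66702531 207.39067856 198.60753024] [-0.05261277 -0.64811652 -1.52180123]
```

View pics/hh.png

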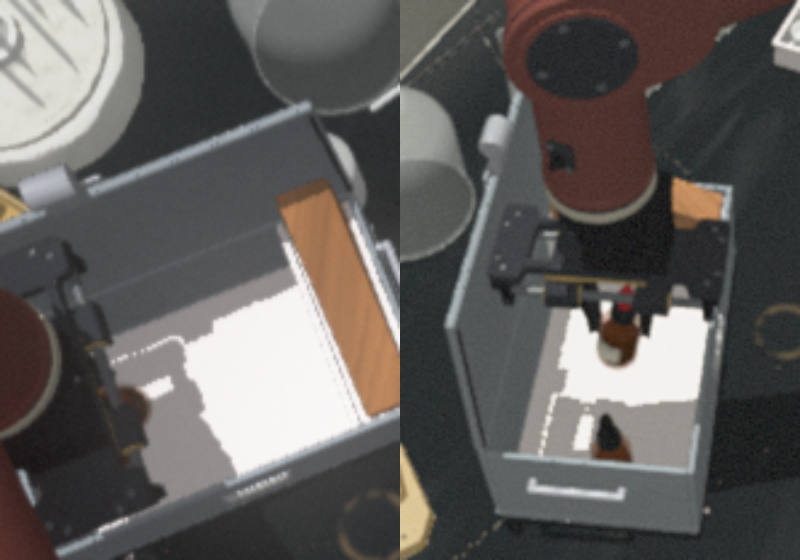

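Call:
move_arm(
  deltas=[
    [[-0.002,-0.015,0.03,0,0,-1.57],[-0.004,-0.035,0.02,0,0,-1.57],[-0.0059,-0.0512,0,0,0,-1.57],[-0.0059,-0.0512,0,0,0,-1.57],[-0.0059,-0.0512,0,0,0,-1.57],[-0.0059,-0.0512,0,0,0,-1.57],[-0.0059,-0.0512,0,0,0,-1.57],[-0.0059,-0.0512,0,0,0,-1.57]],
  ],
)

```text
time_s: 26.95
eef_pos: [459.9, -151.5, 246.4]
ee_rot: [[-0.145, 0.989, -0.002], [0.989, 0.145, 0.0], [0.001, -0.001, -1.0]]
ft_force: [0.1, -1.0, -0.3]
gripper_width: 36.8
```

Call:
move_arm(
  deltas=[
    [[-0.0059,-0.0512,0,0,0,-1.57],[-0.0059,-0.0512,0,0,0,-1.57],[-0.0059,-0.0512,-0.02,0,0,-1.57],[-0.0059,-0.0512,-0.03,0,0,-1.57],[0,0,-0.04,0,0,0],[0,0,-0.02,0,0,0],[0,0,0,0,0,0],[0,0,0,0,0,0]],
  ],
)

```text
time_s: 27.95
eef_pos: [437.6, -354.7, 137.9]
ee_rot: [[-0.038, 0.999, 0.0], [0.999, 0.038, -0.0], [-0.0, 0.0, -1.0]]
ft_force: [0.1, 0.8, -0.5]
gripper_width: 36.5
```

```bash
python3 - <<'E'
from h import *
c=shot("top","i");wedge(c);np.savez("topi.npz",**c);s=get_state();print(s["time_s"],s["eef_pos"],s["ft_force"],s["gripper_width"])
s=shot("scene","i");np.savez("scenei.npz",**s)
o=np.zeros((560,800,3),np.uint8);o[:,:400]=cv2.resize(c["color"][200:350,390:510],(400,560));o[:,400:]=cv2.resize(s["color"][110:250,310:430],(400,560));cv2.imwrite("pics/i.png",o)
E
```

```text
wedge px [260. 231.] rect [585.8  36.7] [166.3  40.5] 21.2 slope 0.419 dir 20.1 zmax 187.2 [[235, 194], [268, 274], [283, 269], [254, 192]]
28.0 [ 437.82451699 -354.95966405  138.32945859] [ 0.22771559  0.26555924 -0.30743396] 36.53344041530892
```

View pics/i.png

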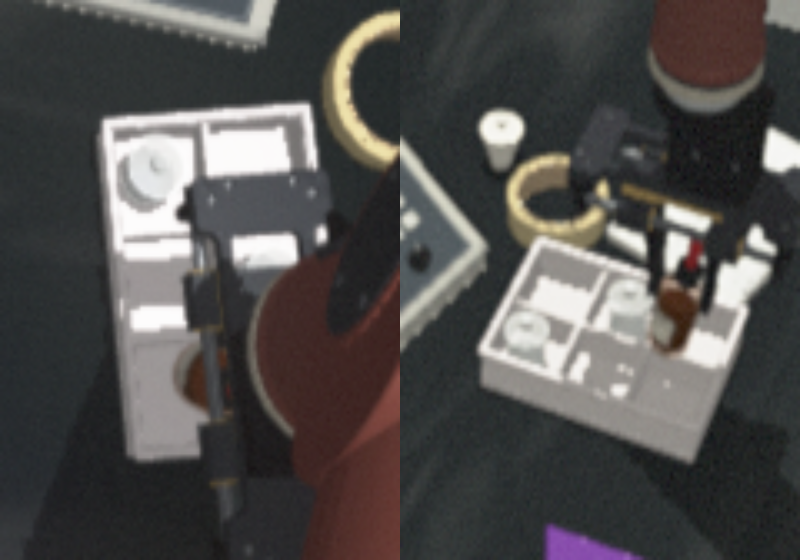

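View pics/top_i.png

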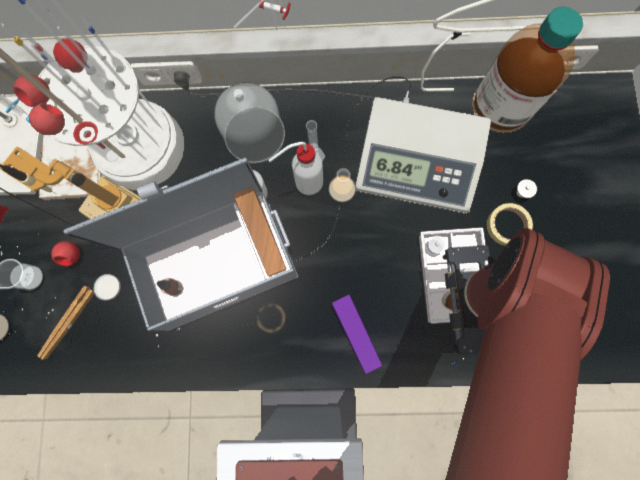

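Call:
move_arm(
  deltas=[
    [[0,0,-0.02,0,0,0],[0,0,-0.02,0,0,0],[0,0,-0.014,0,0,0],[0,0,-0.009,0,0,0],[0,0,-0.004,0,0,0],[0,0,0,0,0,0]],
  ],
)

```text
time_s: 28.8
eef_pos: [437.4, -354.9, 70.5]
ee_rot: [[-0.037, 0.999, 0.0], [0.999, 0.037, -0.0], [-0.0, 0.0, -1.0]]
ft_force: [0.6, 0.6, -0.9]
gripper_width: 36.8
```

Call:
move_arm(
  deltas=[
    [[0,0,-0.001,0,0,0],[0,0,-0.001,0,0,0],[0,0,0,0,0,0]],
  ],
)

```text
time_s: 29.18
eef_pos: [437.8, -355.3, 69.3]
ee_rot: [[-0.037, 0.999, 0.001], [0.999, 0.037, -0.001], [-0.001, 0.001, -1.0]]
ft_force: [-0.9, -0.2, 5.5]
gripper_width: 37.1
```

Contact with the floor (5.5 N up). Release and withdraw.

Call:
move_arm(
  deltas=[
    [[0,0,0,0,0,0],[0,0,0,0,0,0],[0,0,0.01,0,0,0],[0,0,0.03,0,0,0],[0,0,0.04,0,0,0],[0,0,0.05,0,0,0],[0,0,0.05,0,0,0],[0.006,0.05,0.01,0,0,0]],
  ],
  hand=0.6,
)

```text
time_s: 30.18
eef_pos: [443.6, -308.0, 262.4]
ee_rot: [[-0.031, 0.999, 0.004], [0.999, 0.031, -0.004], [-0.004, 0.004, -1.0]]
ft_force: [1.0, 1.0, -0.4]
gripper_width: 52.2
```

Call:
move_arm(
  deltas=[
    [[0.006,0.051,0,0,0,1.9],[0.006,0.051,0,0,0,1.9],[0.006,0.051,0,0,0,1.9],[0.006,0.051,0,0,0,1.9],[0.006,0.051,0,0,0,1.9],[0.006,0.051,0,0,0,1.9],[0,0,0,0,0,0],[0,0,0,0,0,0]],
  ],
  hand=0.85,
)

```text
time_s: 31.18
eef_pos: [479.2, 0.7, 258.7]
ee_rot: [[-0.234, 0.972, 0.0], [0.972, 0.234, -0.001], [-0.001, 0.0, -1.0]]
ft_force: [-0.0, -0.4, 0.5]
gripper_width: 73.9
```

```bash
python3 - <<'E'
from h import *
c=shot("top","j");wedge(c);np.savez("topj.npz",**c);s=get_state();print(s["time_s"],s["eef_pos"],s["ee_rot"][0])
s=shot("scene","j");np.savez("scenej.npz",**s)
o=np.zeros((560,800,3),np.uint8);o[:,:400]=cv2.resize(c["color"][200:350,390:510],(400,560));o[:,400:]=cv2.resize(s["color"][110:250,310:430],(400,560));cv2.imwrite("pics/j.png",o)
# black bottle + lid
oo=np.array([545.5,159.8]);ex=np.array([.9336,.3584]);ey=np.array([-.3584,.9336])
W=cloud(c);P=W.copy();d=W[...,:2]-oo;P[...,0]=d@ex;P[...,1]=d@ey
q=P[(P[...,0]>-90)&(P[...,0]<60)&(P[...,1]>0)&(P[...,1]<150)&(P[...,2]>14)&(P[...,2]<125)]
for z0,z1 in((14,40),(40,72),(72,98),(98,125)):
    t=q[(q[:,2]>z0)&(q[:,2]<z1)];print(z0,len(t),t[:,:2].min(0).round(),t[:,:2].max(0).round())
for z in range(130,320,40):
    k=(np.abs(P[...,2]-z)<5)&(P[...,1]>-80)&(P[...,1]<150)&(P[...,0]>40)&(P[...,0]<140)
    print(z,k.sum(),np.round(np.nanpercentile(P[k][:,0],[5,50,95]),1) if k.any() else "")
E
```

```text
31.225 [4.79207266e+02 1.37476509e-01 2.58541802e+02] [-2.32586225e-01  9.72575779e-01 -5.04904336e-05]Traceback (most recent call last):
  File "<stdin>", line 10, in <module>
    return umr_minimum(a, axis, None, out, keepdims, initial, where)
ValueError: zero-size array to reduction operation minimum which has no identity
```

View pics/j.png

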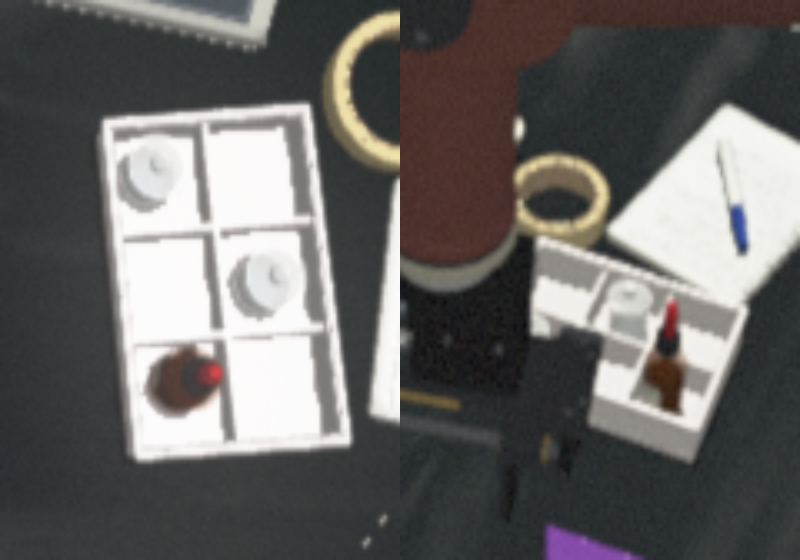

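```bash
python3 - <<'E'
from h import *
oo=np.array([545.5,159.8]);ex=np.array([.9336,.3584]);ey=np.array([-.3584,.9336])
c=dict(np.load("topi.npz"))
W=cloud(c);P=W.copy();d=W[...,:2]-oo;P[...,0]=d@ex;P[...,1]=d@ey
q=P[(P[...,0]>-90)&(P[...,0]<60)&(P[...,1]>0)&(P[...,1]<150)&(P[...,2]>14)&(P[...,2]<125)]
for z0,z1 in((14,40),(40,72),(72,98),(98,125)):
    t=q[(q[:,2]>z0)&(q[:,2]<z1)];print(z0,len(t),t[:,:2].min(0).round(),t[:,:2].max(0).round())
for z in range(130,320,40):
    k=(np.abs(P[...,2]-z)<5)&(P[...,1]>-80)&(P[...,1]<150)&(P[...,0]>40)&(P[...,0]<140)
    print(z,k.sum(),np.round(np.nanpercentile(P[k][:,0],[5,50,95]),1) if k.any() else "")
E
```

```text
14 64 [-33.  93.] [ -2. 120.]
40 172 [-33.  93.] [  4. 131.]
72 75 [-25. 101.] [ -4. 123.]
98 38 [-20. 106.] [ -7. 117.]
130 74 [82.  82.6 83.6]
170 176 [79.9 80.7 81.5]
210 209 [77.9 78.8 79.5]
250 234 [76.1 76.9 77.7]
290 276 [74.2 75.  75.8]
```

Call:
move_arm(
  deltas=[
    [[-0.006,0.0487,-0.01,0,0,1.5],[-0.006,0.0487,-0.01,0,0,1.5],[-0.006,0.0487,-0.02,0,0,1.5],[-0.006,0.0487,-0.02,0,0,1.5],[-0.006,0.0487,-0.02,0,0,1.5],[0.012,0.0046,-0.01,0,0,0],[0.0125,0.0049,-0.01,0,0,0],[0.0126,0.0048,0,0,0,0]],
  ],
)

```text
time_s: 32.28
eef_pos: [487.0, 257.8, 157.5]
ee_rot: [[-0.357, 0.934, -0.002], [0.934, 0.357, -0.001], [-0.0, -0.002, -1.0]]
ft_force: [-0.6, 0.2, 0.0]
gripper_width: 73.9
```

Call:
move_arm(
  deltas=[
    [[0,0,0,0,0,0],[0,0,0,0,0,0]],
  ],
)

```text
time_s: 32.52
eef_pos: [486.4, 258.8, 158.7]
ee_rot: [[-0.358, 0.934, 0.0], [0.934, 0.358, 0.0], [0.0, 0.0, -1.0]]
ft_force: [-0.9, 0.0, 0.5]
gripper_width: 73.9
```

Call:
move_arm(
  deltas=[
    [[0,-0.0005,-0.02,0,0,0],[0,0,-0.02,0,0,0],[0,0,-0.02,0,0,0],[0,0,-0.016,0,0,0],[0,0,-0.01,0,0,0],[0,0,-0.001,0,0,0],[0,0,0,0,0,0]],
  ],
)

```text
time_s: 33.4
eef_pos: [486.7, 258.8, 71.8]
ee_rot: [[-0.359, 0.933, 0.0], [0.933, 0.359, 0.0], [0.0, 0.001, -1.0]]
ft_force: [-0.3, -0.2, -0.8]
gripper_width: 74.3
```

```bash
python3 - <<'E'
from h import *
im=shot("scene","k");s=get_state();print(s["time_s"],s["eef_pos"],s["ft_force"])
cv2.imwrite("pics/k.png",cv2.resize(im["color"][270:410,210:350],(600,600),interpolation=cv2.INTER_CUBIC))
E
```

```text
33.45 [486.75773994 258.78989256  71.91636188] [0.05565406 1.15500961 0.18111105]
```

View pics/k.png

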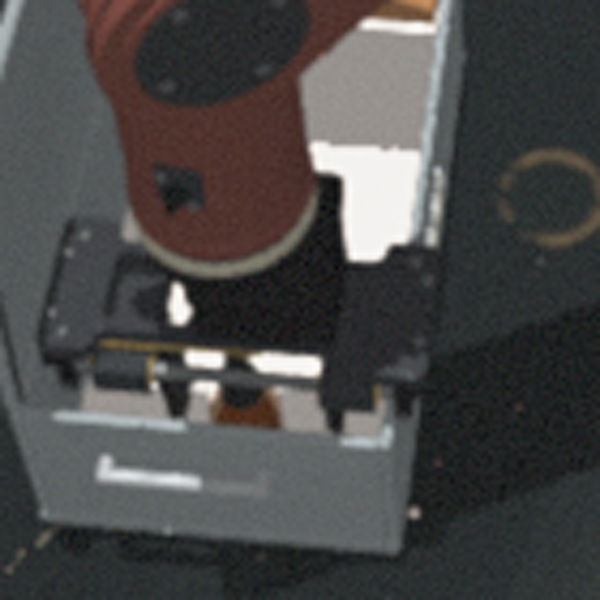

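The bottle (at about (245,400) in the crop) sits between the fingers (at (175,385) and (335,405)), with no contact force. Grip and lift.

Call:
move_arm(
  deltas=[
    [[0,0,0,0,0,0],[0,0,0,0,0,0],[0,0,0,0,0,0],[0,0,0,0,0,0],[0,0,0,0,0,0],[0,0,0,0,0,0],[0,0,0,0,0,0]],
  ],
  hand=0.37,
)

```text
time_s: 34.33
eef_pos: [486.5, 258.6, 71.5]
ee_rot: [[-0.359, 0.933, 0.0], [0.933, 0.359, 0.0], [0.0, 0.0, -1.0]]
ft_force: [0.0, 0.6, 1.5]
gripper_width: 36.3
```

Call:
move_arm(
  deltas=[
    [[0,0,0.006,0,0,0],[0,0,0.01,0,0,0],[0,0,0.02,0,0,0],[0,0,0.035,0,0,0],[0,0,0.04,0,0,0],[0,0,0.04,0,0,0],[-0.003,-0.01,0.03,0,0,0],[-0.003,-0.02,0.01,0,0,0]],
  ],
)

```text
time_s: 35.33
eef_pos: [480.4, 229.9, 265.8]
ee_rot: [[-0.361, 0.933, 0.003], [0.933, 0.361, 0.002], [0.0, 0.004, -1.0]]
ft_force: [0.1, -1.0, -1.2]
gripper_width: 36.4
```

Call:
move_arm(
  deltas=[
    [[-0.0031,-0.05,0,0,0,-1.44],[-0.0031,-0.05,0,0,0,-1.44],[-0.0031,-0.05,0,0,0,-1.44],[-0.0031,-0.05,0,0,0,-1.44],[-0.0031,-0.05,0,0,0,-1.44],[-0.0031,-0.05,0,0,0,-1.44],[-0.0031,-0.05,0,0,0,-1.44],[-0.0031,-0.05,0,0,0,-1.44]],
  ],
)

```text
time_s: 36.33
eef_pos: [455.5, -172.6, 263.9]
ee_rot: [[-0.165, 0.986, 0.002], [0.986, 0.165, -0.001], [-0.001, 0.001, -1.0]]
ft_force: [-0.5, -0.2, 0.2]
gripper_width: 36.5
```

Call:
move_arm(
  deltas=[
    [[-0.0031,-0.05,0,0,0,-1.44],[-0.0031,-0.05,0,0,0,-1.44],[-0.0031,-0.05,0,0,0,-1.44],[-0.0031,-0.05,0,0,0,-1.44],[-0.0031,-0.05,0,0,0,-1.44],[0,0,0,0,0,0],[0,0,0,0,0,0]],
  ],
)

```text
time_s: 37.2
eef_pos: [440.5, -420.8, 263.3]
ee_rot: [[-0.041, 0.999, 0.001], [0.999, 0.041, 0.001], [0.001, 0.001, -1.0]]
ft_force: [0.9, 0.0, -0.5]
gripper_width: 36.3
```

Call:
move_arm(
  deltas=[
    [[0,0,-0.035,0,0,0],[0,0,-0.045,0,0,0],[0,0,-0.045,0,0,0],[0,0,-0.03,0,0,0],[0,0,-0.018,0,0,0],[0,0,-0.012,0,0,0],[0,0,-0.005,0,0,0],[0,0,-0.002,0,0,0]],
  ],
)

```text
time_s: 38.2
eef_pos: [440.5, -421.7, 71.0]
ee_rot: [[-0.04, 0.999, 0.001], [0.999, 0.04, -0.001], [-0.001, 0.001, -1.0]]
ft_force: [-1.2, 0.2, -0.6]
gripper_width: 36.6
```

Call:
move_arm(
  deltas=[
    [[0,0,-0.001,0,0,0],[0,0,-0.001,0,0,0],[0,0,0,0,0,0]],
  ],
)

```text
time_s: 38.58
eef_pos: [440.6, -422.0, 69.3]
ee_rot: [[-0.04, 0.999, 0.001], [0.999, 0.04, -0.001], [-0.001, 0.001, -1.0]]
ft_force: [-0.2, -0.2, 4.8]
gripper_width: 36.4
```

Call:
move_arm(
  deltas=[
    [[0,0,0,0,0,0],[0,0,0,0,0,0],[0,0,0.01,0,0,0],[0,0,0.03,0,0,0],[0,0,0.045,0,0,0],[0,0,0.05,0,0,0],[0,0,0.055,0,0,-5],[0,0.02,0.03,0,0,-9]],
  ],
  hand=0.55,
)

```text
time_s: 39.58
eef_pos: [440.1, -402.7, 292.0]
ee_rot: [[0.209, 0.978, 0.003], [0.978, -0.209, -0.003], [-0.002, 0.003, -1.0]]
ft_force: [-0.1, -0.9, -0.8]
gripper_width: 47.7
```

Call:
move_arm(
  deltas=[
    [[0.005,0.05,0,0,0,-9.5],[0.01,0.05,0,0,0,-9.5],[0.015,0.04,0,0,0,-9.5],[0.015,0.03,0,0,0,-9.5],[0.01,0.01,0,0,0,-9.5],[0,0,0,0,0,-9],[0,0,0,0,0,0],[0,0,0,0,0,0]],
  ],
  hand=0.75,
)

```text
time_s: 40.58
eef_pos: [494.9, -221.6, 288.6]
ee_rot: [[0.927, 0.375, 0.0], [0.375, -0.927, -0.0], [0.0, 0.0, -1.0]]
ft_force: [0.2, 0.1, 0.1]
gripper_width: 65.5
```

```bash
python3 - <<'E'
from h import *
c=shot("top","l");wedge(c);np.savez("topl.npz",**c);s=get_state();print(s["time_s"],s["eef_pos"],s["ee_rot"],np.round(s["qpos"]))
s=shot("scene","l");np.savez("scenel.npz",**s)
E
```

```text
wedge px [260. 231.] rect [585.9  36.7] [165.6  40.6] 21.3 slope 0.422 dir 19.8 zmax 187.3 [[250, 188], [235, 198], [271, 274], [284, 266]]
40.625 [ 494.92311052 -221.71757648  288.53484882] [[ 9.27506597e-01  3.73806782e-01  4.64222070e-05]
 [ 3.73806785e-01 -9.27506590e-01 -1.12531766e-04]
 [ 9.91765414e-07  1.21726892e-04 -9.99999993e-01]] [ 42.   7. -25.  94.   3.  80. -51.]
```

View pics/top_l.png

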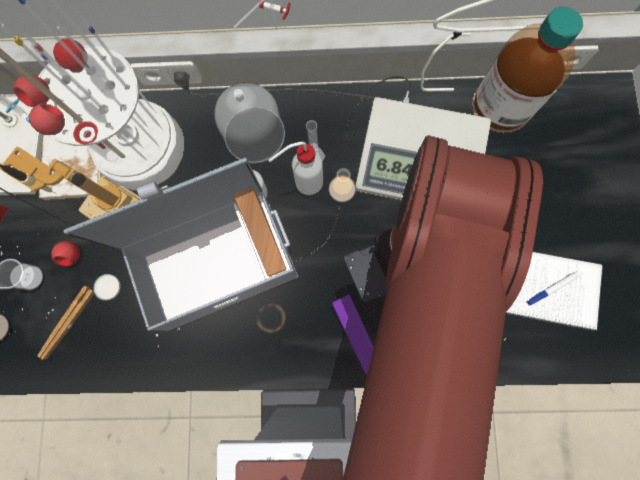

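View pics/scene_l.png

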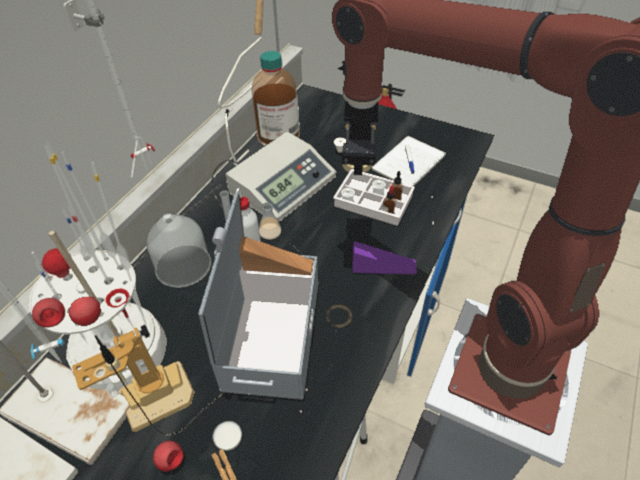

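Call:
move_arm(
  deltas=[
    [[0.0155,0.0382,-0.0083,0,0,-0.136],[0.0155,0.0382,-0.0083,0,0,-0.136],[0.0155,0.0382,-0.0083,0,0,-0.136],[0.0155,0.0382,-0.0083,0,0,-0.136],[0.0155,0.0382,-0.0083,0,0,-0.136],[0.0155,0.0382,-0.0083,0,0,-0.136],[0.0155,0.0382,-0.0083,0,0,-0.136],[0,0,0,0,0,0]],
  ],
)

```text
time_s: 41.68
eef_pos: [603.5, 49.8, 229.4]
ee_rot: [[0.932, 0.362, -0.001], [0.362, -0.932, 0.002], [-0.0, -0.003, -1.0]]
ft_force: [0.6, -1.2, 0.7]
gripper_width: 65.2
```

Call:
move_arm(
  deltas=[
    [[0,0,0,0,0,0],[0,0,-0.02,0,0,0],[0,0,-0.025,0,0,0],[0,0,-0.018,0,0,0],[0,0,-0.01,0,0,0],[0,0,-0.005,0,0,0],[0,0,0,0,0,0]],
  ],
)

```text
time_s: 42.55
eef_pos: [603.7, 45.9, 152.4]
ee_rot: [[0.934, 0.356, 0.0], [0.356, -0.934, 0.0], [0.0, -0.0, -1.0]]
ft_force: [0.7, 0.1, 0.3]
gripper_width: 65.7
```

Call:
move_arm(
  deltas=[
    [[0,0,0,0,0,0],[0,0,0,0,0,0],[0,0,0,0,0,0],[0,0,0,0,0,0]],
  ],
  hand=0.4,
  newtons=35,
)

```text
time_s: 43.05
eef_pos: [603.7, 45.9, 152.5]
ee_rot: [[0.935, 0.356, 0.0], [0.356, -0.935, 0.0], [0.0, 0.0, -1.0]]
ft_force: [0.5, -0.4, 2.7]
gripper_width: 41.7
```

```bash
python3 - <<'E'
from h import *
im=shot("scene","m");s=get_state();print(s["time_s"],s["eef_pos"],s["ft_force"],s["gripper_width"])
cv2.imwrite("pics/m.png",cv2.resize(im["color"][170:320,180:340],(640,600),interpolation=cv2.INTER_CUBIC))
E
```

```text
43.1 [603.72102431  45.93515122 152.51662688] [-1.28089829  0.84833464  2.2673722 ] 41.39058295569407
```

View pics/m.png

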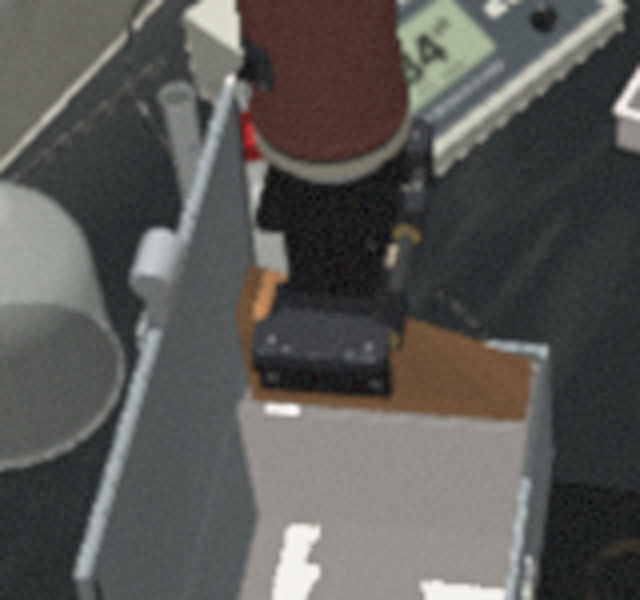

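Call:
move_arm(
  deltas=[
    [[0,0,0.004,0,0,0],[0,0,0.006,0,0,0],[0,0,0.006,0,0,0],[-0.002,-0.0008,0.006,0,0,0],[-0.006,-0.0022,0.01,0,0,0],[-0.008,-0.003,0.012,0,0,0],[-0.004,-0.01,0.006,0,0,0],[0,-0.03,0,0,0,0]],
  ],
)

```text
time_s: 44.1
eef_pos: [583.5, 0.7, 203.6]
ee_rot: [[0.933, 0.359, 0.002], [0.359, -0.933, 0.0], [0.002, 0.0, -1.0]]
ft_force: [0.8, -0.8, -2.1]
gripper_width: 41.8
```

Call:
move_arm(
  deltas=[
    [[-0.002,-0.045,0,0,0,0],[-0.003,-0.05,0,0,0,0],[-0.004,-0.05,0,0,0,0],[-0.004,-0.035,-0.01,0,0,0],[-0.0007,-0.0134,-0.04,0,0,0],[0,0,-0.05,0,0,0],[0,0,-0.03,0,0,0],[0,0,0,0,0,0]],
  ],
)

```text
time_s: 45.1
eef_pos: [567.8, -193.8, 70.2]
ee_rot: [[0.935, 0.355, -0.004], [0.355, -0.935, 0.001], [-0.004, -0.003, -1.0]]
ft_force: [-1.0, 0.2, -2.9]
gripper_width: 41.4
```

Call:
move_arm(
  deltas=[
    [[0,0,-0.012,0,0,0],[0,0,-0.007,0,0,0],[0,0,-0.004,0,0,0],[0,0,-0.0015,0,0,0],[0,0,0,0,0,0]],
  ],
)

```text
time_s: 45.72
eef_pos: [570.0, -193.5, 47.9]
ee_rot: [[0.934, 0.356, 0.0], [0.356, -0.934, -0.0], [0.0, 0.0, -1.0]]
ft_force: [0.4, -0.0, -2.4]
gripper_width: 41.5
```

Call:
move_arm(
  deltas=[
    [[0,0,-0.001,0,0,0],[0,0,-0.0012,0,0,0],[0,0,0,0,0,0]],
  ],
)

```text
time_s: 46.1
eef_pos: [570.1, -193.5, 46.5]
ee_rot: [[0.934, 0.356, 0.0], [0.356, -0.934, -0.0], [0.0, 0.0, -1.0]]
ft_force: [-3.4, 0.8, 6.4]
gripper_width: 41.6
```

Call:
move_arm(
  deltas=[
    [[0,0,0,0,0,0],[0,0,0,0,0,0],[0,0,0.015,0,0,0],[0,0,0.045,0,0,0],[0,0,0.055,0,0,0],[0,0,0.055,0,0,0],[0,0,0.055,0,0,0],[-0.02,-0.03,0.01,0,0,0]],
  ],
  hand=0.8,
)

```text
time_s: 47.1
eef_pos: [552.7, -220.8, 286.5]
ee_rot: [[0.932, 0.361, 0.008], [0.361, -0.932, -0.001], [0.007, 0.004, -1.0]]
ft_force: [0.3, -0.2, -0.4]
gripper_width: 69.6
```

Call:
move_arm(
  deltas=[
    [[-0.01,-0.06,0,0,0,0],[-0.01,-0.06,0,0,0,0],[-0.01,-0.06,0,0,0,0],[-0.03,-0.05,0,0,0,0],[-0.03,-0.05,0,0,0,0],[-0.03,-0.05,0,0,0,0],[-0.03,-0.04,0,0,0,0],[0,0,0,0,0,0]],
  ],
)

```text
time_s: 48.1
eef_pos: [395.1, -597.7, 280.9]
ee_rot: [[0.937, 0.349, -0.002], [0.349, -0.937, -0.001], [-0.002, 0.001, -1.0]]
ft_force: [0.8, -0.4, -0.5]
gripper_width: 69.8
```

```bash
python3 - <<'E'
from h import *
c=shot("top","n");wedge(c);np.savez("topn.npz",**c);s=get_state();print(s["time_s"],s["eef_pos"])
s=shot("scene","n")
E
```

```text
wedge px [372. 253.] rect [ 552.7 -201.5] [169.5  42.3] 20.8 slope 0.422 dir 6.8 zmax 83.4 [[368, 213], [353, 219], [351, 230], [381, 293], [394, 284]]
48.15 [ 397.94111469 -595.10153072  281.06875565]
```

View pics/top_n.png

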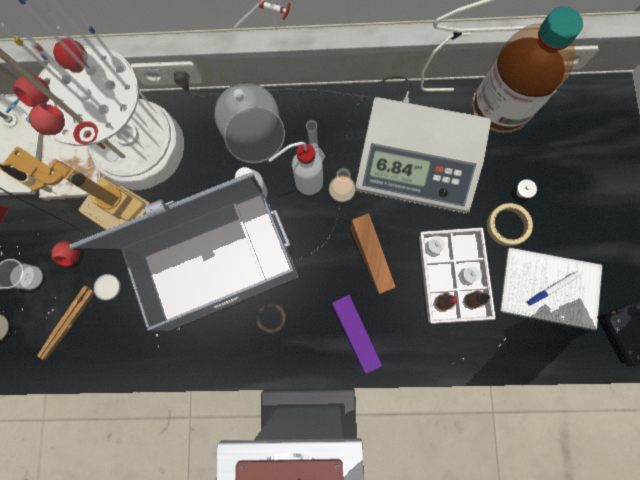

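Both bottles stand in the tray at (445,300) and (476,299), the wedge is back at (372,253), and the lid is sinking. I'll watch it shut; each camera call lasts 0.05 s.

```bash
cat > wt.py <<'E'
from h import *
import sys
o=np.array([545.5,159.8]);ex=np.array([.9336,.3584])
t0=get_state()["time_s"];i=0
while get_state()["time_s"]<t0+float(sys.argv[1]):
    c=capture("top");i+=1
    if i%60==0:
        W=cloud(c);m=W[246:250,206:210].reshape(-1,3);print(round(get_state()["time_s"],1),np.nanmedian(m[:,2]).round(1))
c=shot("top","w"+sys.argv[2]);np.savez("topw.npz",**c);shot("scene","w"+sys.argv[2])
E
time timeout 560 python3 wt.py 15 1
```

```text
51.2 7.0
54.2 5.4
57.2 275.5
60.2 204.7
63.2 162.6
real	3m30.930s
user	0m7.056s
sys	0m0.620s
```

View pics/scene_w1.png

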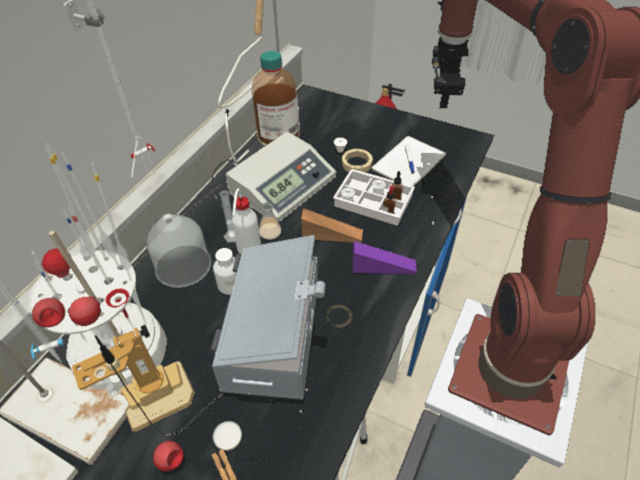

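```bash
timeout 560 python3 wt.py 14 2; python3 - <<'E'
from h import *
c=dict(np.load("topw.npz"));W=cloud(c);wedge(c)
for u,v in((140,260),(255,210),(205,262),(218,297),(280,270),(156,322),(222,313)): print(u,v,W[v-1:v+2,u-1:u+2].reshape(-1,3).mean(0).round(1))
for u,v in((437,245),(468,275),(447,299),(478,298)):
    q=W[v-14:v+15,u-14:u+15].reshape(-1,3);q=q[q[:,2]>42];print(len(q),q.mean(0).round(1),q[:,2].max().round())
o=np.zeros((480,800,3),np.uint8);im=c["color"];o[:,:400]=cv2.resize(im[170:350,110:260],(400,480));o[:,400:]=cv2.resize(im[210:340,400:508],(400,480));cv2.imwrite("pics/fin.png",o)
E
```

```text
66.3 132.4
69.3 127.6
72.3 127.1
75.3 127.2
wedge px [372. 253.] rect [ 552.6 -201.5] [169.6  42.3] 20.7 slope 0.422 dir 6.8 zmax 83.1 [[368, 213], [353, 219], [351, 230], [380, 293], [394, 284]]
140 260 [539.3 293.7 127.7]
255 210 [639.7  52.4 128.6]
205 262 [531.3 156.5 127.4]
218 297 [458.  127.7 127.8]
280 270 [5.104e+02 2.000e-01 1.267e+02]
156 322 [410.5 254.  126.8]
222 313 [425.5 119.2 126.3]
245 [ 572.2 -344.3   45.7] 59.0
249 [ 502.6 -417.5   45.9] 59.0
270 [ 442.5 -349.6   71.6] 114.0
295 [ 445.4 -416.7   70.9] 115.0
```

View pics/fin.png

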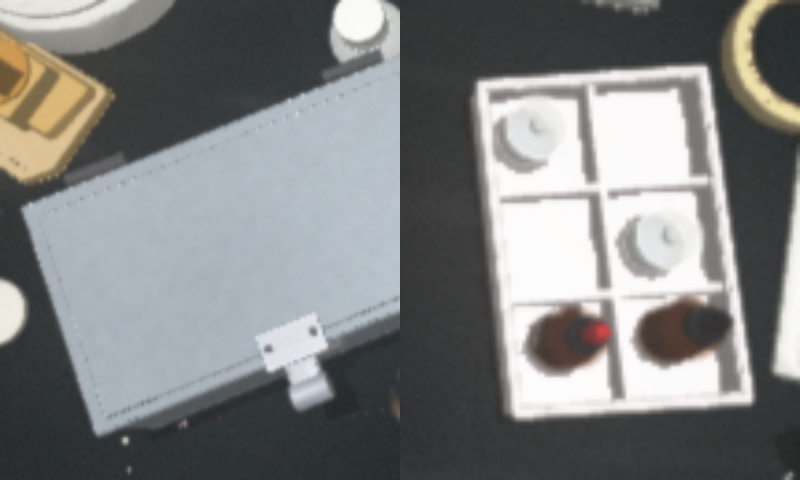

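The lid reads flat, both dropper bottles stand upright in separate cells (tops about 112 mm), the weighing bottles have not moved, and the arm is clear of everything.

```bash
python3 -c "
from station import close_job,get_state
s=get_state();print(s['time_s'],s['ft_force'],s['eef_pos']);print(close_job())"
```

```text
77.4 [ 0.4330289  -0.41451003  0.40638309] [ 399.8867194  -593.52109247  280.55401916]
the job is handed in; nothing more can be done
None
```

The job is done and handed in at 77.4 s.

**What I did:**
- I first shifted the wooden wedge away from the chest, because the gripper body would not have fitted between them there.
- I lifted the lid to about 1.73 rad and set the wedge on the ledge, and the lid came to rest against its heel.
- The chest held two dropper bottles, one with a red bulb and one with a black. Each went upright into its own free tray cell (-65, 33 and -65, -33 mm in the tray's frame).
- I laid the wedge back on the worktop, well clear of the chest and left the lid to close by itself.

**Last checks:**
- **Lid:** it reads flat at 126–128 mm across its top, which is shut, and the reading had stopped changing.
- **Dropper bottles:** both stand upright, with tops at about 112–115 mm.
- **Weighing bottles:** still in their cells.
- **Wedge:** upright at about (553, -201) mm.
- **Arm:** clear of everything, with no force on the tool.

**Disagreement:** the cameras and the handle grip disagreed by about 2 mm on the chest's sideways position. I allowed for that, and nothing failed.

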